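Stand up the fallen finish bottle, check it, and put it back in the spill tray

ROBOT

A 6-joint arm with a two-finger parallel gripper is mounted at the origin on a cart in front of the work surface, level with it; the furniture and walls round the work are solid. World frame = base frame: x ahead of the robot, y to its left, z up, the work surface at z = 0. Lengths are in mm, angles in rad, forces in N, time in s.
With the tool pointing down it reaches from about 375 to 925 mm from the base axis. Payload 5.7 kg.
Tool frame: the origin (TCP) lies on the centre line of the jaws, within the pads' length; the fingertips stand 11 mm ahead of it and the grasp point (between the pads) lies 8 mm behind it; z points along the fingers, x is the direction in which the jaws open and shut, and the axes are right-handed (so a half turn about z gives the same grasp; the last joint's range is limited). The gripper opens to 88 mm and grips with 3 to 60 N. Pads are 20 mm wide; open, the fingers measure 115 mm over their backs; the gripper's body (75 mm by 178 mm) begins 61 mm behind the grasp point.
Start: joints at [1.01, 0.359, 1.51, -0, 1.272, -0.115], TCP at [258.697, 541.331, 233.623] pointing down, gripper open.
Joint ranges: [-2.97, 2.97], [-1.01, 2.36], [0.21, 2.38], [-0.96, 4.11], [0.2, 2.71], [-2.98, 2.98]. Speed limits (rad/s): [2.39, 2.39, 3.14, 3.14, 3.14, 3.14].

INTERFACE

Orientations are given as a rotation vector (axis times angle).
In Python, from cell import ctrl, cams gives the robot as it stands.
- The arm moves only by the shell command python3 -m handwheel 'ROWS' [FORCE]. ROWS is JSON, a list of rows, each a list of 5 numbers: the shift along the tool's x, y, z in cm, then the turn about the tool's z in rad, then the finger opening in cm, from 0 to 8.78. A call has 1 to 20 rows; each row shifts and turns the pose as measured when the row begins, along the tool's axes as they then stand; what a row does not reach is not made up. A row lasts 1/10 s, in which the tool goes at most 50 mm and 8.59 degrees, less where a joint would pass 70% of its speed; a pose out of reach is approached as far as the arm can. A call with a gripper value outside its range is refused whole. The fingers move at their own pace and stop on an object; FORCE is the grip in N (left out, the last holds). Time passes only in rows, so rows that do not move let the fingers close. It gives the time, the measured TCP pose, the force and the opening at its end, in the units of the state.
- ctrl.read_state(): the state, without advancing time (a new reading comes with each control period).
- cams.camera(name): name is "scene" or "top" or "wrist"; returns the picture (384x512x3 uint8, red, green, blue); there is no depth.
- cams.camera_model(name): a dict with "fx", "fy", "cx", "cy" (pixels), "k1" (the pictures are not rectified: a ray, as slopes to the right and down, at radius r is drawn at 1 + k1 r^2 times it, then the intrinsics apply), "position" and "orientation" of the camera in the world. Camera axes: x right, y down, z forward; pixel columns grow to the right and rows downward; lengths in mm; the calibration is good to about 2 mm. A picture is of the moment at which its call begins: read the wrist's pose just before it. camera_model takes no time and is no camera call; for the wrist camera it gives the pose at the moment of the call.
- ctrl.job_done(): hands the job in, once; it reports no verdict.
The state is a dict: "t": time; "joint_pos": joint angles; "joint_vel": joint speeds; "tau": joint torques, N m; "ee_pos": TCP position; "eef_rot": TCP orientation; "force": force on the tool from outside, world axes, zero at the start; "ft_torque": the same for the moment, N m; "width": finger opening in mm.
Only numpy, scipy, OpenCV 4.12 (cv2) and the standard library are available. Lean on these libraries where they do the work, as an engineer would, in place of code of your own. Each camera call takes 0.05 s, during which the arm holds its last target.

TASK

The tall bottle of leather finish has fallen over: stand it upright on the bare table top (not in the tray), let go of it and see that it stays standing without a wobble for a good second. Then take it again, this time by its cap, and set it down gently, upright, flat on the floor of the black spill tray, in the empty end beside the two small bottles, and let go. Never drop the tall bottle, and leave the two small bottles standing where they are.

Things in the scene. Friction and masses are not known exactly. Their poses are not given: they have to be found in the camera images.
- tall_bottle_center (a point): Tall closed bottle, 170 mm high, 0.15 to 0.29 kg. Round body 52 mm in diameter, straight up to about 110 mm from the base, then tapering to the neck. It starts lying on the table and rolls if pushed; standing, it topples if tilted over 15 degrees. This point: on its axis, 85 mm from the base. z axis: along the bottle from base to cap (up when it stands).
- tall_bottle_cap (a point): Middle of the tall bottle's cap, on its axis, 157 mm from the base; z along the bottle from base to cap. The cap is round, 30 mm in diameter, 26 mm high, at the very top of the bottle, and fixed to it.
- tray_floor (a point): Black plastic tray, 150 mm (x) by 188 mm (y), walls sloping outward to 46 mm high, rounded corners, fixed to the table. This point is the middle of its flat floor, 3 mm above the table top; z up, y along the long side. The two small bottles stand at its -y end; the +y end is empty.
- tray_free_spot (a point): Middle of the empty end of the tray's floor: 24 mm along +y from the middle of the floor, on the floor surface, 3 mm above the table top. A tall bottle standing here has about 5 to 7 mm to the small bottles and to the walls.
- punch_box: Fixed obstacle to the right of the work: open wooden box of punches, 150 mm (x) by 220 mm (y), walls 62 mm high; its hinged lid stands open at the far (+x) side, from 60 to 115 mm beyond the middle of the box, up to 220 mm above the table. Origin: centre of its underside; axes as the world. Pass over it with room to spare.
- dye_bottle_a_center (a point): Small closed dye bottle standing in the tray, 38 mm in diameter, 95 mm high, loose, 0.12 kg; this point is its centre, half-way up; z up along its axis.
- dye_bottle_b_center (a point): The second small closed dye bottle in the tray, just like the first: 38 mm in diameter, 95 mm high, loose, 0.12 kg; this point is its centre, half-way up; z up along its axis.
Mind the look-alikes: they are no part of the job. There is more than one size of the part that bears tray_floor; the job needs the larger.

How it is judged:
By the outcome, as a careful person would: the job done as asked, in the order asked, and still so for the second after the job is handed in, with the robot touching nothing.
It also fails if it takes over 66 s, if anything falls off the work surface, if the arm or the gripper's body presses on something with over 40 N, if the wrist force passes 120 N, or if a joint passes its speed limit or range.

## Working session

There is one attempt and no reset: what is moved stays moved. The work goes in short steps, Python scripts to look and compute and a shell command to move; the robot and the scene stay as the last step left them, time stands still between calls to the robot, and variables do not carry over. Pictures are saved under pics/ and viewed, and the job is handed in when it is done.

```bash
ls; mkdir -p pics; python3 - <<'E'
from cell import ctrl,cams
import cv2
s=ctrl.read_state()
for k,v in s.items(): print(k,v)
for n in ["scene","top","wrist"]:
    m=cams.camera_model(n);print(n,m)
    im=cams.camera(n);cv2.imwrite(f"pics/{n}0.png",im[:,:,::-1])
E
```

```text
pics
t 0.0
joint_pos [ 1.00991245e+00  3.59505268e-01  1.51142281e+00  3.41142971e-05
  1.27248038e+00 -1.15073753e-01]
joint_vel [-0.00187781  0.00065317  0.00062731  0.00077572 -0.00047075  0.00015977]
tau [-3.21432999e-03 -5.15376198e+01 -2.70721757e+01  6.71673473e-02
  3.53947130e-02 -1.18621256e-04]
ee_pos [258.34159424 540.80293195 232.81307157]
eef_rot [ 2.65692958e+00  1.67498421e+00 -2.59303672e-03]
force [ 0.65745269  0.21939994 -0.44136112]
ft_torque [-0.00996635  0.00793797 -0.00497968]
width 87.87541103344874
scene {'fx': 495.7759920649507, 'fy': 495.7759920649507, 'cx': 248.46248325316387, 'cy': 186.8848069897183, 'k1': -0.11643417749570469, 'position': array([-314.46181356,  895.87702817,  813.76223221]), 'orientation': array([-1.15132556,  2.17727562, -1.1201366 ])}
top {'fx': 495.6860881071017, 'fy': 495.6860881071017, 'cx': 256.81532972264665, 'cy': 194.37646476725348, 'k1': -0.21855216483063897, 'position': array([ 468.93166532,  298.8985332 , 1339.40643135]), 'orientation': array([-2.2136421 ,  2.15251554, -0.05916792])}
wrist {'fx': 269.38511699731094, 'fy': 269.38511699731094, 'cx': 259.3833116902004, 'cy': 184.2622258309545, 'k1': 0.009377962625874436, 'position': array([197.70146387, 569.7881549 , 382.82887495]), 'orientation': array([2.46839005, 1.55789921, 0.1968801 ])}
```

View pics/scene0.png

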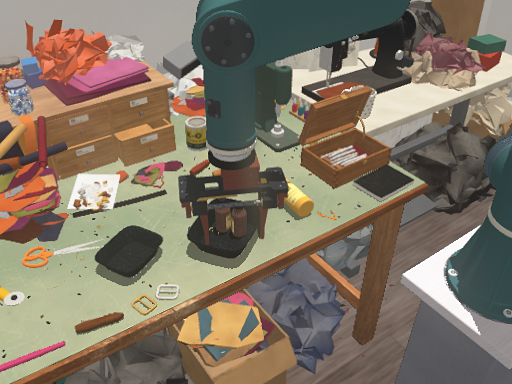

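View pics/top0.png

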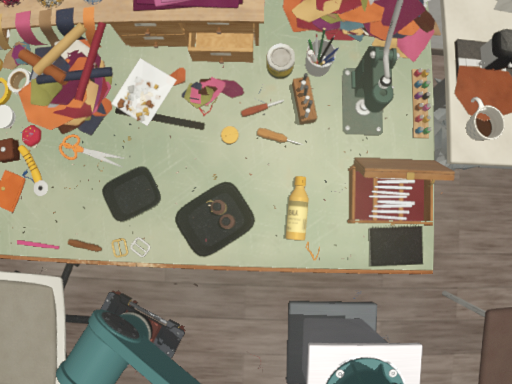

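View pics/wrist0.png

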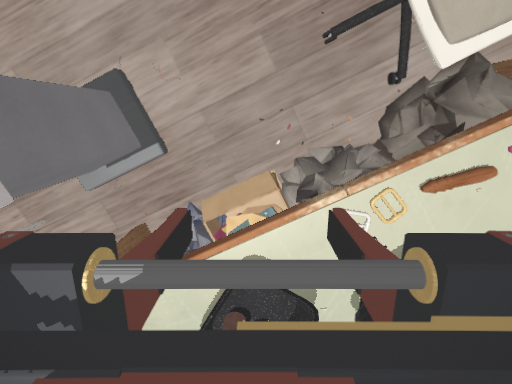

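```bash
cat > h.py <<'E'
import numpy as np, cv2
from scipy.spatial.transform import Rotation as R
from cell import ctrl,cams
def KD(m): 
    return np.array([[m['fx'],0,m['cx']],[0,m['fy'],m['cy']],[0,0,1.]]),np.array([m['k1'],0,0,0,0])
def ray(m,uv):
    K,D=KD(m); p=cv2.undistortPoints(np.array([[uv]],float),K,D)[0,0]
    return R.from_rotvec(m['orientation']).as_matrix()@np.array([p[0],p[1],1])
def pt(m,uv,z):
    d=ray(m,uv);o=m['position'];return o+d*(z-o[2])/d[2]
def proj(m,P):
    K,D=KD(m); Rt=R.from_rotvec(m['orientation']).as_matrix().T
    P=np.atleast_2d(P).astype(float); 
    return cv2.projectPoints(P,cv2.Rodrigues(Rt)[0],-Rt@m['position'],K,D)[0][:,0]
def snap(n,name,box=None,s=1):
    im=cams.camera(n)[:,:,::-1]
    if box: x0,y0,x1,y1=box; im=im[y0:y1,x0:x1]
    if s!=1: im=cv2.resize(im,None,fx=s,fy=s,interpolation=cv2.INTER_CUBIC)
    cv2.imwrite('pics/'+name,im)
def st():
    s=ctrl.read_state(); M=R.from_rotvec(s['eef_rot']).as_matrix()
    print('t',round(s['t'],2),'pos',s['ee_pos'].round(1) if hasattr(s['ee_pos'],'round') else s['ee_pos'],'w',round(s['width'],1),'F',np.round(s['force'],1)); print(M.round(3)); return s,M
def go(target):
    s=ctrl.read_state(); M=R.from_rotvec(s['eef_rot']).as_matrix()
    d=M.T@(np.array(target)-np.array(s['ee_pos'])); print('tool shift cm',(d/10).round(2)); return d
E
python3 - <<'E'
from h import *
a=cv2.imread('pics/top0.png')
cv2.imwrite('pics/c1.png',cv2.resize(a[165:250,260:345],None,fx=7,fy=7,interpolation=cv2.INTER_CUBIC))
cv2.imwrite('pics/c2.png',cv2.resize(a[170:265,165:265],None,fx=6,fy=6,interpolation=cv2.INTER_CUBIC))
E
```

```text
(no output)
```

View pics/c1.png

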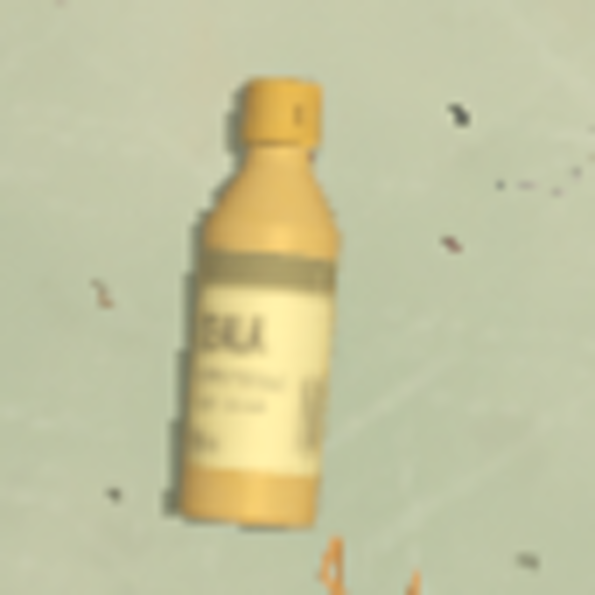

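View pics/c2.png

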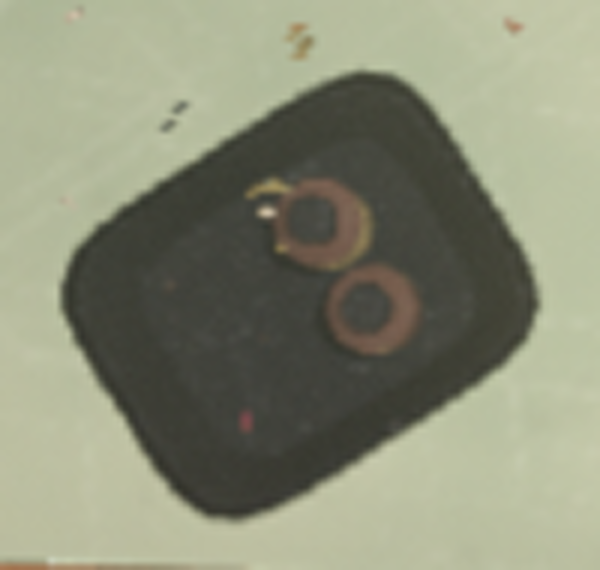

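```bash
python3 - <<'E'
from h import *
m=cams.camera_model('top')
a=cv2.imread('pics/top0.png'); 
mask=(a[170:265,165:265].max(2)<85).astype(np.uint8)
n,l,s_,c=cv2.connectedComponentsWithStats(mask)
k=1+s_[1:,4].argmax(); cnt=max(cv2.findContours((l==k).astype(np.uint8),0,1)[0],key=cv2.contourArea).reshape(-1,2)+[165,170]
P=np.array([pt(m,q,46)[:2] for q in cnt],np.float32)
r=cv2.minAreaRect(P); print('tray rim',r, 'px',proj(m,[*r[0],46]))
cr=lambda x,y,x0,y0,s:((x+.5)/s+x0-.5,(y+.5)/s+y0-.5)
# bottle: cap top mid, cap-neck mid, base mid
for nm,(x,y),z in [('captop',(285,79),26),('caplow',(278,140),26),('base',(248,522),26),('shoulderL',(203,245),26),('shoulderR',(338,255),26),('baseL',(182,512),26),('baseR',(315,524),26)]:
    print(nm,pt(m,cr(x,y,260,165,7),z).round(1))
for nm,(x,y) in [('dye1 cap?',(320,222)),('dye2',(373,308)),('cap1',(313,217)),('cap2',(365,306))]:
    for z in (0,75,95): print(nm,z,pt(m,cr(x,y,165,170,6),z).round(1))
for nm,uv in [('edge1',(60,262)),('edge2',(300,268))]: print(nm,pt(m,uv,0).round(1))
E
```

```text
tray rim ((485.65252685546875, 423.8616638183594), (145.87863159179688, 184.4791717529297), 33.71043395996094) px [[214.04124106 218.80190786]]
captop [606.7 199.7  26. ]
caplow [583.3 201.9  26. ]
base [438.2 209.7  26. ]
shoulderL [542.5 229.5  26. ]
shoulderR [540.1 178.1  26. ]
baseL [441.3 234.8  26. ]
baseR [438.  184.3  26. ]
dye1 cap? 0 [519.6 418.8   0. ]
dye1 cap? 75 [516.8 412.1  75. ]
dye1 cap? 95 [516.  410.3  95. ]
dye2 0 [481.6 393.6   0. ]
dye2 75 [480.9 388.3  75. ]
dye2 95 [480.7 386.9  95. ]
cap1 0 [521.8 422.1   0. ]
cap1 75 [518.9 415.2  75. ]
cap1 95 [518.1 413.4  95. ]
cap2 0 [482.4 397.3   0. ]
cap2 75 [481.6 391.8  75. ]
cap2 95 [481.4 390.3  95. ]
edge1 [349.9 862.3   0. ]
edge2 [360.  192.3   0. ]
```

Candidates for the bottle (top view): the lying bottle with a label (297,208), the round jar (280,62), the yellow disc (229,134) and the yellow tool (33,165). I choose (297,208): the crop shows a tapered yellow bottle with its cap at (300,181) and its base at (295,239).

For the tray, the candidates are the large one with two dye bottles (214,219), the small empty one (131,193) and the flat black pad (396,246). I choose (214,219).

```bash
python3 -m handwheel '[[0,0,0,-0.13,8.78],[0,0,0,-0.13,8.78],[0,0,0,-0.13,8.78]]' && python3 -c "
from h import *
s,M=st()
print(np.degrees(np.arctan2(M[1,0],M[0,0])))
go([595,200.8,150])"
```

```text
t: 0.45
ee_pos: [257.9, 540.2, 231.9]
eef_rot: [2.269, 2.172, -0.006]
force: [0.2, 0.8, 1.0]
width: 88.0
t 0.45 pos [257.9 540.2 231.9] w 88.0 F [0.2 0.8 1. ]
[[ 0.043  0.999 -0.002]
 [ 0.999 -0.043 -0.003]
 [-0.003 -0.002 -1.   ]]
87.50860038812476
tool shift cm [-32.42  35.17   8.22]
```

```bash
python3 -m handwheel '[[-3,3.3,0,0,8.78],[-3,3.3,0,0,8.78],[-3,3.3,0.5,0,8.78],[-3,3.3,1,0,8.78],[-3,3.3,1,0,8.78],[-3,3.3,1,0,8.78],[-3,3.3,1,0,8.78],[-3,3.3,1,0,8.78],[-3,3.3,1,0,8.78],[-3,3.3,1,0,8.78],[0,0,0,0,8.78]]' && python3 -c "
from h import *
s,M=st()
print(np.degrees(np.arctan2(M[1,0],M[0,0])))
go([595,200.8,150])
m=cams.camera_model('wrist'); snap('wrist','w1.png')
print(m['position'])
for P in [[595,200.8,26],[606.7,199.7,26],[438,209.7,26]]: print(proj(m,P))
snap('top','t1.png')
"
```

```text
t: 1.55
ee_pos: [587.2, 217.7, 151.8]
eef_rot: [-2.257, -2.184, 0.004]
force: [-1.1, 0.5, 0.1]
width: 88.0
t 1.55 pos [587.2 217.7 151.8] w 88.0 F [-1.1  0.5  0.1]
[[ 0.033  0.999 -0.002]
 [ 0.999 -0.033 -0.001]
 [-0.001 -0.002 -1.   ]]
88.11223544065426
tool shift cm [-1.66  0.84  0.18]
[519.98217366 219.349318   301.82744617]
[[244.64502054 188.24049952]]
[[244.11981498 198.78953985]]
[[246.45595882  22.10742293]]
```

View pics/w1.png

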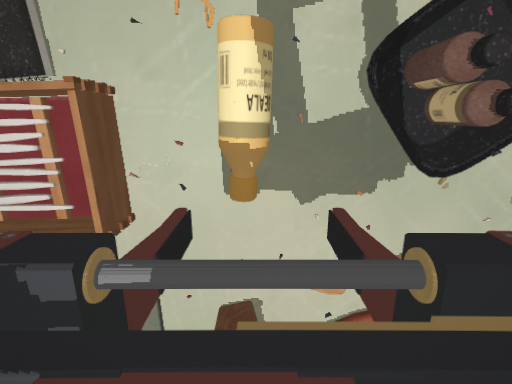

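View pics/t1.png

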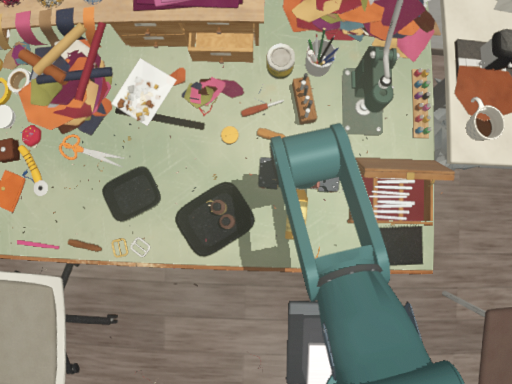

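```bash
python3 -m handwheel '[[-1.66,0.84,2,-0.02,8.78],[0,0,3,0,8.78],[0,0,3,0,8.78],[0,0,0,0,8.78]]' && python3 -c "
from h import *
s,M=st()
print(np.degrees(np.arctan2(M[1,0],M[0,0])))
go([595,200.8,18])
m=cams.camera_model('wrist'); snap('wrist','w2.png')
for P in [[595,200.8,26],[606.7,199.7,26],[438,209.7,26]]: print(proj(m,P))
"
```

```text
t: 2.05
ee_pos: [588.9, 208.9, 73.2]
eef_rot: [-2.225, -2.212, -0.001]
force: [-0.7, -0.4, -0.7]
width: 88.0
t 2.05 pos [588.9 208.9  73.2] w 88.0 F [-0.7 -0.4 -0.7]
[[ 0.006  1.    -0.002]
 [ 1.    -0.006  0.003]
 [ 0.003 -0.002 -1.   ]]
89.66106313393881
tool shift cm [-0.82  0.62  5.52]
[[249.90121226 212.22812603]]
[[248.71045668 226.24149325]]
[[260.53437544 -23.32583066]]
```

View pics/w2.png

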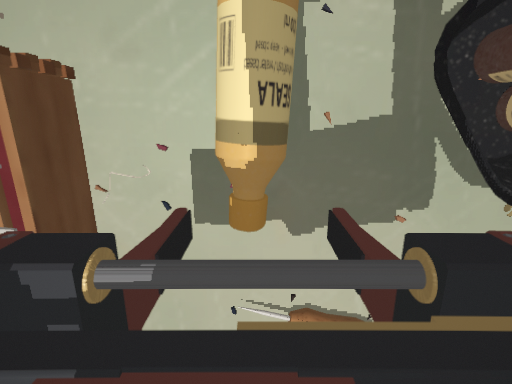

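```bash
python3 -m handwheel '[[-0.9,0.7,1,0.05,8.78],[0,0,1.5,0,8.78],[0,0,0,0,8.78]]' && python3 -c "
from h import *
s,M=st()
print(np.degrees(np.arctan2(M[1,0],M[0,0])))
go([596,200.8,18])
"
```

```text
t: 2.4
ee_pos: [598.0, 204.2, 54.0]
eef_rot: [-2.278, -2.162, -0.012]
force: [-0.8, 0.4, -0.2]
width: 87.6
t 2.4 pos [598.  204.2  54. ] w 87.6 F [-0.8  0.4 -0.2]
[[ 0.052  0.999  0.005]
 [ 0.999 -0.052  0.006]
 [ 0.006  0.005 -1.   ]]
87.00906014234805
tool shift cm [-0.37 -0.2   3.6 ]
```

```bash
python3 -m handwheel '[[-0.35,-0.2,1.2,0,8.78],[0,0,1.2,0,8.78],[0,0,0.6,0,8.78],[0,0,0,0,8.78],[0,0,0,0,8.78]]' && python3 -c "
from h import *
s,M=st()
print(np.degrees(np.arctan2(M[1,0],M[0,0])))
go([596,200.8,18])
"
```

```text
t: 2.9
ee_pos: [595.9, 202.4, 23.5]
eef_rot: [2.275, 2.166, 0.015]
force: [-0.4, -0.1, -0.0]
width: 87.7
t 2.9 pos [595.9 202.4  23.5] w 87.7 F [-0.4 -0.1 -0. ]
[[ 0.049  0.999  0.007]
 [ 0.999 -0.049  0.006]
 [ 0.007  0.007 -1.   ]]
87.20568474767065
tool shift cm [-0.17  0.02  0.55]
```

Close on the cap with light force.

```bash
python3 -m handwheel '[[-0.17,0,0.6,0,8.78],[0,0,0,0,6],[0,0,0,0,4.5],[0,0,0,0,3.6],[0,0,0,0,3.2],[0,0,0,0,2.8],[0,0,0,0,2.5],[0,0,0,0,2.5],[0,0,0,0,2.5],[0,0,0,0,2.5]]' 8 && python3 -c "
from h import *
s,M=st()
snap('wrist','w3.png')
"
```

```text
t: 3.9
ee_pos: [596.9, 200.7, 18.2]
eef_rot: [2.274, 2.165, 0.018]
force: [-0.1, 0.5, -0.4]
width: 28.1
t 3.9 pos [596.9 200.7  18.2] w 28.1 F [-0.1  0.5 -0.4]
[[ 0.049  0.999  0.01 ]
 [ 0.999 -0.049  0.007]
 [ 0.007  0.009 -1.   ]]
```

View pics/w3.png

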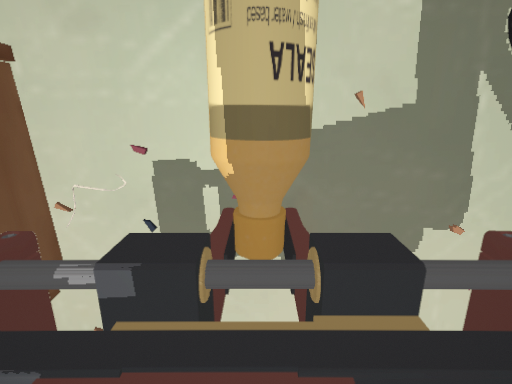

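```bash
python3 -m handwheel '[[0,-0.25,-1.35,0,2.5],[0,-0.35,-1.35,0,2.5],[0,-0.58,-1.26,0,2.5],[0,-0.58,-1.26,0,2.5],[0,0,0,0,2.5],[0,0,0,0,2.5]]' && python3 -c "
from h import *
s,M=st()
snap('wrist','w4.png')
snap('scene','s4.png',(160,120,360,270),4)
"
```

```text
t: 4.55
ee_pos: [576.8, 201.4, 76.2]
eef_rot: [2.273, 2.165, 0.02]
force: [-0.4, -0.2, -2.2]
width: 28.4
t 4.55 pos [576.8 201.4  76.2] w 28.4 F [-0.4 -0.2 -2.2]
[[ 0.049  0.999  0.01 ]
 [ 0.999 -0.049  0.007]
 [ 0.008  0.01  -1.   ]]
```

View pics/w4.png

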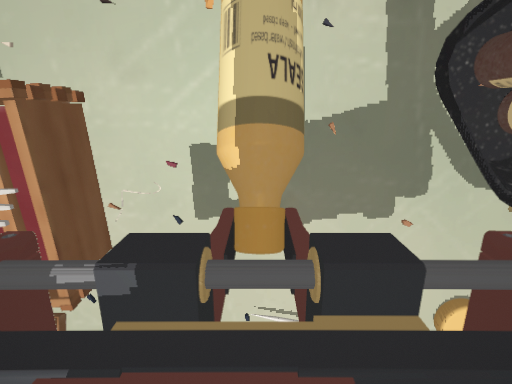

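View pics/s4.png

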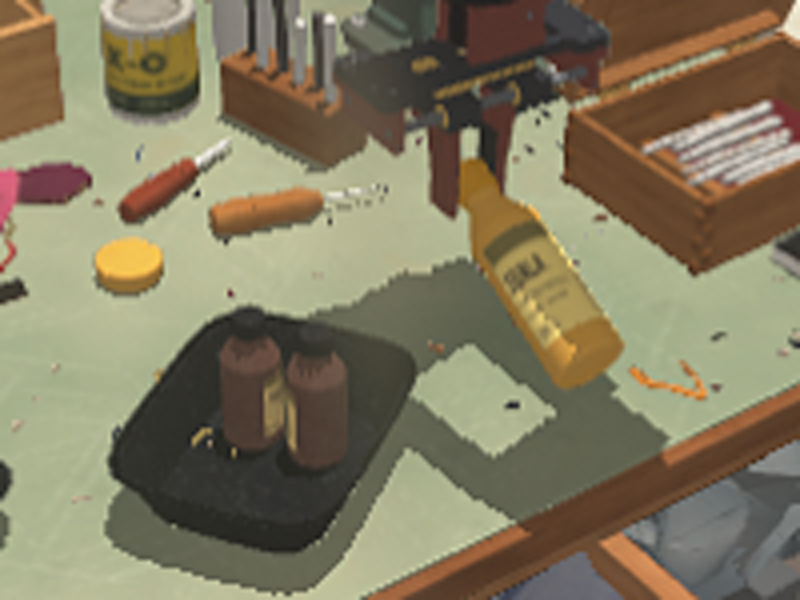

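```bash
python3 -c "
from h import *
m=cams.camera_model('scene')
c=np.array([576.8,201.4,84.2])
for th in (0,5,10,15,20,25,30):
    t=np.radians(th); d=np.array([-np.cos(t)*.998,np.cos(t)*.055,-np.sin(t)])
    print(th,((proj(m,c+157*d)-[160,120])*4).round(),((proj(m,c-13*d)-[160,120])*4).round(), (c+157*d).round())
"
```

```text
0 [[608. 297.]] [[458. 171.]] [420. 210.  84.]
5 [[606. 314.]] [[458. 170.]] [421. 210.  71.]
10 [[603. 330.]] [[458. 168.]] [422. 210.  57.]
15 [[598. 344.]] [[458. 167.]] [425. 210.  44.]
20 [[593. 357.]] [[458. 166.]] [430. 210.  31.]
25 [[587. 368.]] [[459. 165.]] [435. 209.  18.]
30 [[580. 378.]] [[459. 164.]] [441. 209.   6.]
```

```bash
python3 -m handwheel '[[0,-0.65,-1.05,0,2.5],[0,-0.75,-1,0,2.5],[0,-0.9,-0.9,0,2.5],[0,-1,-0.8,0,2.5],[0,-1.1,-0.75,0,2.5],[0,-1.15,-0.65,0,2.5],[0,-1.2,-0.6,0,2.5],[0,0,0,0,2.5],[0,0,0,0,2.5]]' && python3 -c "
from h import *
s,M=st()
snap('scene','s5.png',(160,120,360,270),4)
m=cams.camera_model('scene')
c=s['ee_pos']+np.array([0,0,8])
for th in range(20,91,10):
    t=np.radians(th); d=np.array([-np.cos(t)*.998,np.cos(t)*.055,-np.sin(t)])
    print(th,((proj(m,c+157*d)-[160,120])*4).round(),((proj(m,c-13*d)-[160,120])*4).round(), (c+157*d).round())
"
```

```text
t: 5.55
ee_pos: [502.4, 204.5, 137.6]
eef_rot: [2.273, 2.165, 0.02]
force: [0.7, -0.3, -1.4]
width: 28.6
t 5.55 pos [502.4 204.5 137.6] w 28.6 F [ 0.7 -0.3 -1.4]
[[ 0.048  0.999  0.011]
 [ 0.999 -0.048  0.007]
 [ 0.008  0.011 -1.   ]]
20 [[676. 341.]] [[527. 138.]] [355. 213.  92.]
30 [[660. 363.]] [[528. 136.]] [367. 212.  67.]
40 [[641. 378.]] [[529. 134.]] [382. 211.  45.]
50 [[620. 386.]] [[531. 133.]] [402. 210.  25.]
60 [[597. 386.]] [[532. 133.]] [424. 209.  10.]
70 [[573. 380.]] [[534. 133.]] [449. 207.  -2.]
80 [[550. 367.]] [[536. 134.]] [475. 206.  -9.]
90 [[526. 349.]] [[538. 135.]] [502. 205. -11.]
```

View pics/s5.png

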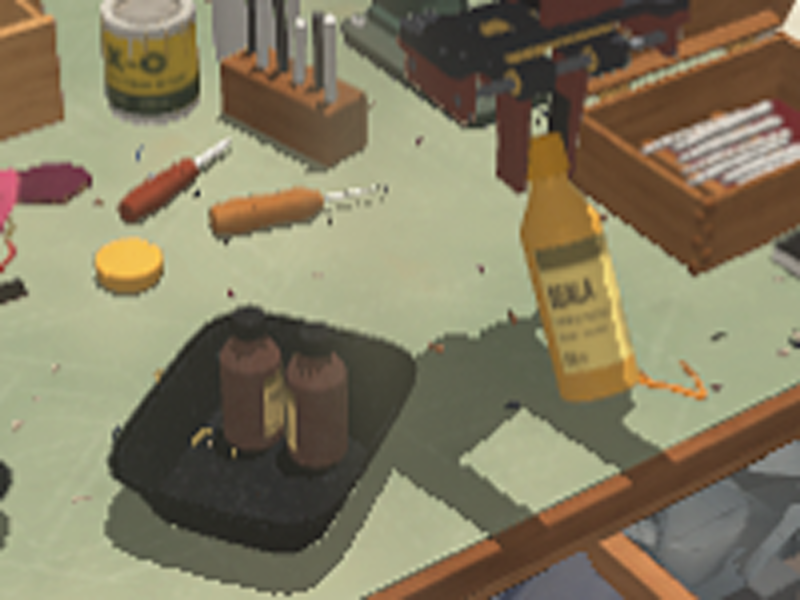

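```bash
python3 -m handwheel '[[0,-1,-0.4,0,2.5],[0,-1.25,-0.45,0,2.5],[0,-1.3,-0.3,0,2.5],[0,-1.3,-0.2,0,2.5],[0,-1.2,0,0,2.5],[0,0,0,0,2.5],[0,0,0,0,2.5]]' && python3 -c "
from h import *
s,M=st()
snap('scene','s6.png',(160,120,360,270),4)
m=cams.camera_model('scene')
c=s['ee_pos']+np.array([0,0,8])
for th in range(60,101,5):
    t=np.radians(th); d=np.array([-np.cos(t)*.998,np.cos(t)*.055,-np.sin(t)])
    print(th,((proj(m,c+157*d)-[160,120])*4).round(),((proj(m,c-13*d)-[160,120])*4).round(), (c+157*d).round())
"
```

```text
t: 6.3
ee_pos: [434.3, 207.0, 149.6]
eef_rot: [-2.275, -2.167, -0.013]
force: [0.8, 0.4, -1.7]
width: 28.5
t 6.3 pos [434.3 207.  149.6] w 28.5 F [ 0.8  0.4 -1.7]
[[ 0.049  0.999  0.006]
 [ 0.999 -0.049  0.006]
 [ 0.006  0.006 -1.   ]]
60 [[666. 430.]] [[600. 166.]] [356. 211.  22.]
65 [[653. 427.]] [[601. 166.]] [368. 211.  15.]
70 [[640. 422.]] [[602. 166.]] [381. 210.  10.]
75 [[627. 416.]] [[603. 166.]] [394. 209.   6.]
80 [[614. 408.]] [[604. 167.]] [407. 208.   3.]
85 [[601. 399.]] [[606. 167.]] [421. 208.   1.]
90 [[588. 388.]] [[607. 168.]] [434. 207.   1.]
95 [[576. 376.]] [[608. 169.]] [448. 206.   1.]
100 [[564. 363.]] [[609. 170.]] [461. 205.   3.]
```

View pics/s6.png

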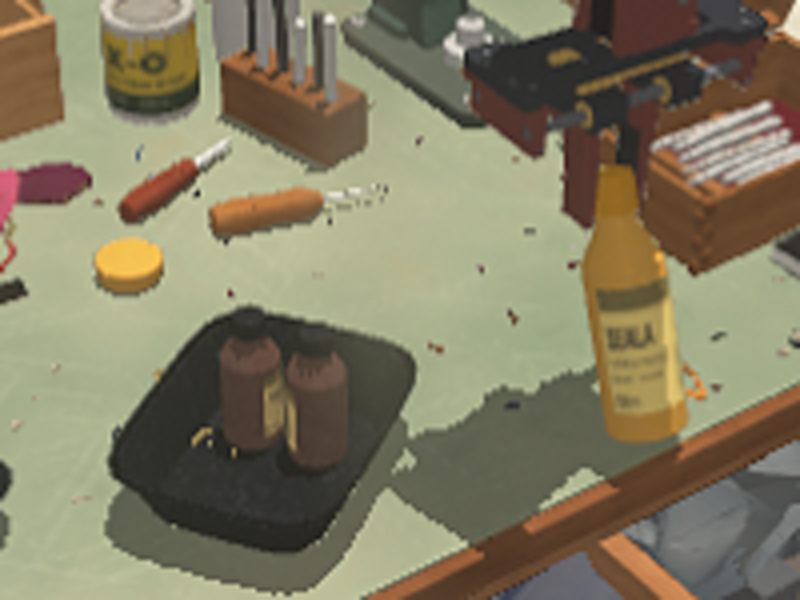

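The bottle is at about 70° and its base has slid toward the table edge. I'll lift it clear, carry it away from the edge, then finish the pivot.

```bash
python3 -m handwheel '[[0,0,-0.6,0,2.5],[0,0,-1,0,2.5],[0,0,-1,0,2.5],[0,0,-0.6,0,2.5],[0,0.8,0,0,2.5],[0,1.5,0,0,2.5],[0,1.5,0,0,2.5],[0,1.5,0,0,2.5],[0,0.8,0,0,2.5],[0,0,0,0,2.5],[0,0,0,0,2.5],[0,0,0,0,2.5]]' && python3 -c "
from h import *
s,M=st()
snap('scene','s7.png',(160,120,360,270),4)
m=cams.camera_model('scene')
c=s['ee_pos']+np.array([0,0,8])
for th in range(60,101,5):
    t=np.radians(th); d=np.array([-np.cos(t)*.998,np.cos(t)*.055,-np.sin(t)])
    print(th,((proj(m,c+157*d)-[160,120])*4).round(),((proj(m,c-13*d)-[160,120])*4).round(), (c+157*d).round())
"
```

```text
t: 7.55
ee_pos: [504.7, 203.0, 184.2]
eef_rot: [2.276, 2.164, 0.016]
force: [-0.3, -0.0, -1.5]
width: 28.5
t 7.55 pos [504.7 203.  184.2] w 28.5 F [-0.3 -0.  -1.5]
[[ 0.051  0.999  0.008]
 [ 0.999 -0.051  0.006]
 [ 0.007  0.008 -1.   ]]
60 [[602. 326.]] [[536.  66.]] [426. 207.  56.]
65 [[590. 324.]] [[536.  66.]] [438. 207.  50.]
70 [[577. 321.]] [[537.  66.]] [451. 206.  45.]
75 [[565. 316.]] [[539.  67.]] [464. 205.  41.]
80 [[553. 309.]] [[540.  67.]] [477. 205.  38.]
85 [[541. 300.]] [[541.  68.]] [491. 204.  36.]
90 [[529. 291.]] [[542.  68.]] [505. 203.  35.]
95 [[517. 280.]] [[543.  69.]] [518. 202.  36.]
100 [[506. 268.]] [[544.  70.]] [532. 202.  38.]
```

View pics/s7.png

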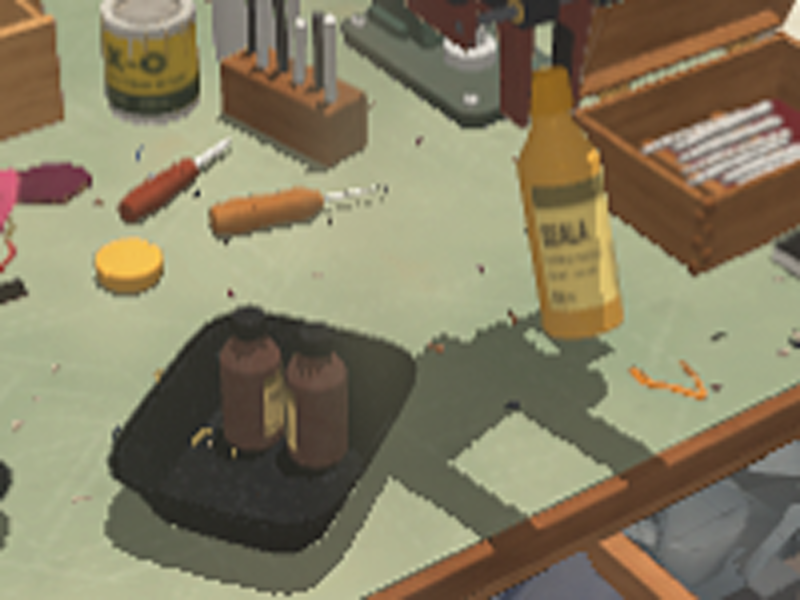

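```bash
python3 -m handwheel '[[0,0,0.6,0,2.5],[0,0,0.9,0,2.5],[0,0,0.9,0,2.5],[0,0,0.5,0,2.5],[0,0,0.3,0,2.5],[0,0,0,0,2.5],[0,0,0,0,2.5]]' && python3 -c "
from h import *
s,M=st()"
```

```text
t: 8.3
ee_pos: [502.2, 203.3, 148.5]
eef_rot: [-2.275, -2.165, -0.012]
force: [0.4, 0.3, -2.2]
width: 28.7
t 8.3 pos [502.2 203.3 148.5] w 28.7 F [ 0.4  0.3 -2.2]
[[ 0.049  0.999  0.005]
 [ 0.999 -0.049  0.006]
 [ 0.006  0.005 -1.   ]]
```

```bash
python3 -m handwheel '[[0,0,0.2,0,2.5],[0,0,0,0,2.5],[0,0,0,0,2.5]]' 5 && python3 -m handwheel '[[0,0,0,0,2.5],[0,-0.6,0,0,2.5],[0,-0.8,0,0,2.5],[0,-0.8,0,0,2.5],[0,0,0,0,2.5]]' 4 && python3 -c "
from h import *
s,M=st()
snap('scene','s8.png',(160,120,360,270),4)
m=cams.camera_model('scene')
c=s['ee_pos']+np.array([0,0,8])
for th in range(60,101,5):
    t=np.radians(th); d=np.array([-np.cos(t)*.998,np.cos(t)*.055,-np.sin(t)])
    print(th,((proj(m,c+157*d)-[160,120])*4).round(),((proj(m,c-13*d)-[160,120])*4).round(), (c+157*d).round())
"
```

```text
t: 8.6
ee_pos: [502.8, 203.4, 147.0]
eef_rot: [2.276, 2.166, 0.014]
force: [-0.5, 0.4, -1.6]
width: 28.6
t: 9.1
ee_pos: [481.7, 205.2, 149.4]
eef_rot: [2.273, 2.163, 0.022]
force: [0.2, 0.4, -0.1]
width: 28.6
t 9.1 pos [481.7 205.2 149.4] w 28.6 F [ 0.2  0.4 -0.1]
[[ 0.049  0.999  0.013]
 [ 0.999 -0.05   0.007]
 [ 0.008  0.012 -1.   ]]
60 [[619. 389.]] [[553. 131.]] [403. 210.  21.]
65 [[606. 387.]] [[554. 131.]] [416. 209.  15.]
70 [[594. 383.]] [[555. 131.]] [428. 208.  10.]
75 [[582. 377.]] [[556. 132.]] [441. 207.   6.]
80 [[569. 369.]] [[557. 132.]] [455. 207.   3.]
85 [[557. 361.]] [[558. 133.]] [468. 206.   1.]
90 [[545. 351.]] [[559. 134.]] [482. 205.   0.]
95 [[533. 339.]] [[560. 134.]] [495. 204.   1.]
100 [[522. 327.]] [[562. 135.]] [509. 204.   3.]
```

View pics/s8.png

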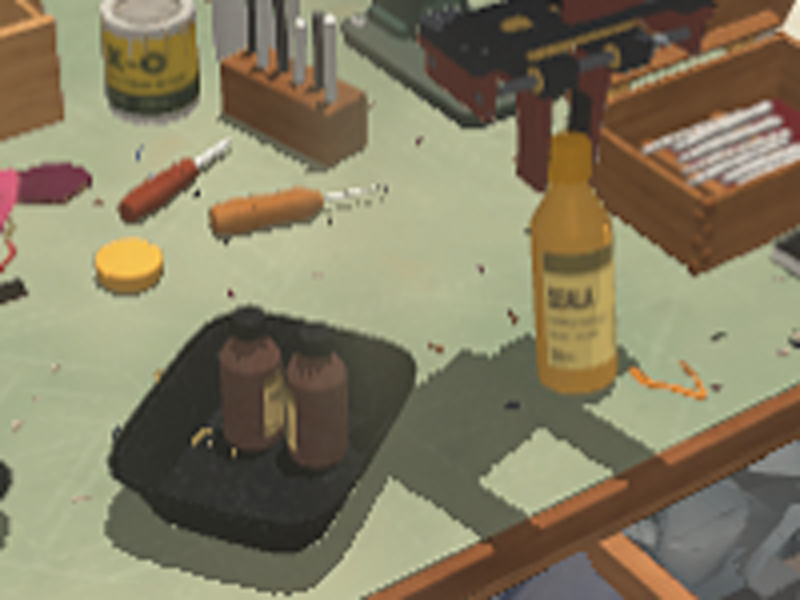

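```bash
python3 -m handwheel '[[0,-0.6,0,0,2.5],[0,-0.8,0,0,2.5],[0,-0.8,0,0,2.5],[0,0,0,0,2.5]]' 4 && python3 -c "
from h import *
s,M=st()
snap('scene','s9.png',(160,120,360,270),4)
m=cams.camera_model('scene')
c=s['ee_pos']+np.array([0,0,8])
for th in range(70,101,5):
    t=np.radians(th); d=np.array([-np.cos(t)*.998,np.cos(t)*.055,-np.sin(t)])
    print(th,((proj(m,c+157*d)-[160,120])*4).round(),((proj(m,c-13*d)-[160,120])*4).round(), (c+157*d).round())
"
```

```text
t: 9.55
ee_pos: [457.6, 206.4, 148.9]
eef_rot: [2.274, 2.164, 0.022]
force: [-1.0, 1.1, 2.8]
width: 27.7
t 9.55 pos [457.6 206.4 148.9] w 27.7 F [-1.   1.1  2.8]
[[ 0.05   0.999  0.012]
 [ 0.999 -0.05   0.008]
 [ 0.008  0.011 -1.   ]]
70 [[617. 403.]] [[578. 150.]] [404. 209.   9.]
75 [[604. 397.]] [[579. 150.]] [417. 209.   5.]
80 [[591. 390.]] [[580. 150.]] [430. 208.   2.]
85 [[579. 381.]] [[582. 151.]] [444. 207.   1.]
90 [[567. 370.]] [[583. 152.]] [458. 206.  -0.]
95 [[554. 359.]] [[584. 153.]] [471. 206.   1.]
100 [[543. 346.]] [[585. 154.]] [485. 205.   2.]
```

View pics/s9.png

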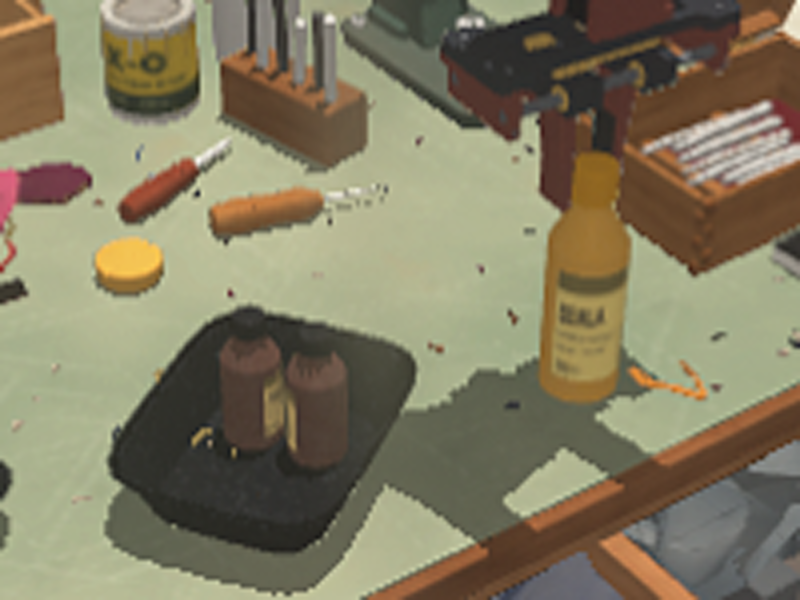

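```bash
python3 -m handwheel '[[0,-0.5,-0.1,0,2.5],[0,-0.5,0,0,2.5],[0,-0.3,0,0,2.5],[0,0,0,0,2.5]]' 4 && python3 -c "
from h import *
s,M=st()
snap('scene','s10.png',(160,120,360,270),4)
m=cams.camera_model('scene')
c=s['ee_pos']+np.array([0,0,8])
for th in range(70,101,5):
    t=np.radians(th); d=np.array([-np.cos(t)*.998,np.cos(t)*.055,-np.sin(t)])
    print(th,((proj(m,c+157*d)-[160,120])*4).round(),((proj(m,c-13*d)-[160,120])*4).round(), (c+157*d).round())
"
```

```text
t: 10.0
ee_pos: [446.1, 207.4, 150.7]
eef_rot: [2.272, 2.162, 0.027]
force: [0.8, -0.9, 1.3]
width: 27.2
t 10.0 pos [446.1 207.4 150.7] w 27.2 F [ 0.8 -0.9  1.3]
[[ 0.049  0.999  0.016]
 [ 0.999 -0.05   0.008]
 [ 0.009  0.016 -1.   ]]
70 [[627. 411.]] [[589. 156.]] [392. 210.  11.]
75 [[615. 405.]] [[590. 156.]] [405. 210.   7.]
80 [[602. 397.]] [[592. 157.]] [419. 209.   4.]
85 [[589. 388.]] [[593. 157.]] [432. 208.   2.]
90 [[577. 378.]] [[594. 158.]] [446. 207.   2.]
95 [[564. 366.]] [[595. 159.]] [460. 207.   2.]
100 [[553. 353.]] [[596. 160.]] [473. 206.   4.]
```

View pics/s10.png

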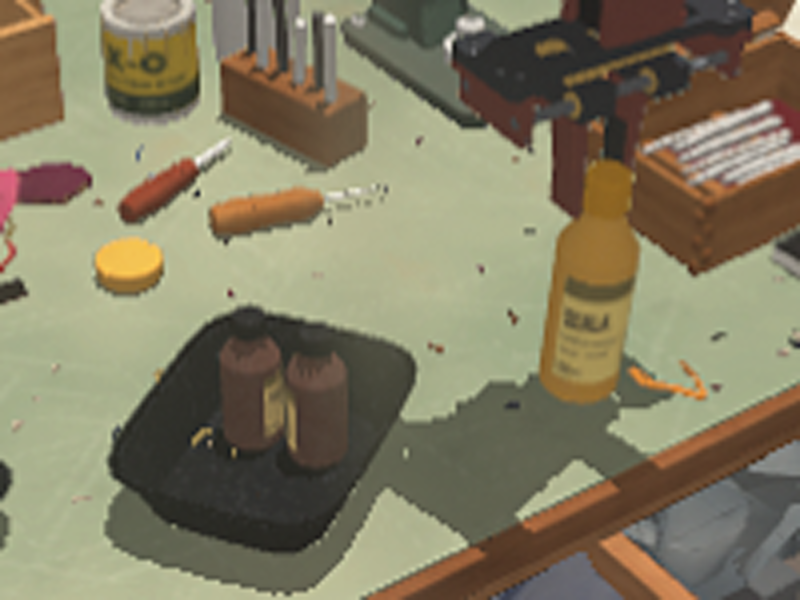

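By the slant of its axis, the bottle now leans about 5° past upright and was upright in the previous frame. I'll move back about 11 mm.

```bash
python3 -m handwheel '[[0,0.4,0,0,2.5],[0,0.4,0,0,2.5],[0,0.2,0.05,0,2.5],[0,0,0,0,2.5]]' 4 && python3 -c "
from h import *
s,M=st()
snap('scene','s11.png',(260,130,360,230),6)
snap('wrist','w11.png')
"
```

```text
t: 10.45
ee_pos: [456.9, 206.7, 149.5]
eef_rot: [2.273, 2.162, 0.025]
force: [-0.1, 0.1, 1.7]
width: 26.8
t 10.45 pos [456.9 206.7 149.5] w 26.8 F [-0.1  0.1  1.7]
[[ 0.05   0.999  0.015]
 [ 0.999 -0.05   0.008]
 [ 0.009  0.014 -1.   ]]
```

View pics/s11.png

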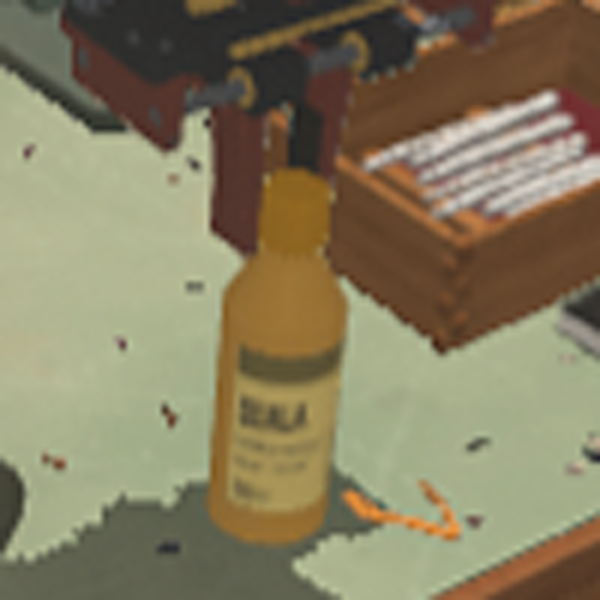

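View pics/w11.png

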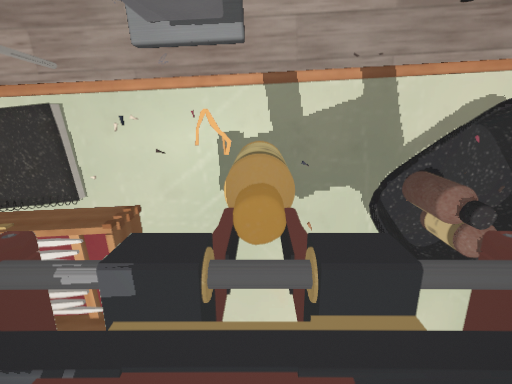

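```bash
python3 -m handwheel '[[0,0,0,0,3.0],[0,0,0,0,3.2],[0,0,0,0,3.6],[0,0,0,0,4.2],[0,0,0,0,5.5],[0,0,0,0,7],[0,0,0,0,8.5],[0,0,0,0,8.78],[0,0,0,0,8.78],[0,0,0,0,8.78]]' && python3 -c "
from h import *
s,M=st()
snap('scene','s12.png',(260,130,360,230),6)
m=cams.camera_model('wrist')
snap('wrist','w12.png',(160,100,360,250),4)
for dx in (-20,-10,0,10):
  print(dx,(proj(m,s['ee_pos']*[1,1,0]+[dx,0,170])-[160,100])*4)
"
```

```text
t: 11.55
ee_pos: [454.7, 206.2, 148.7]
eef_rot: [2.274, 2.164, 0.02]
force: [0.0, 0.3, 0.3]
width: 85.8
t 11.55 pos [454.7 206.2 148.7] w 85.8 F [0.  0.3 0.3]
[[ 0.05   0.999  0.011]
 [ 0.999 -0.05   0.007]
 [ 0.007  0.011 -1.   ]]
-20 [[396.98123135 446.76417483]]
-10 [[400.77665459 519.49891356]]
0 [[404.43316502 589.58127543]]
10 [[407.95907441 657.16948929]]
```

View pics/s12.png

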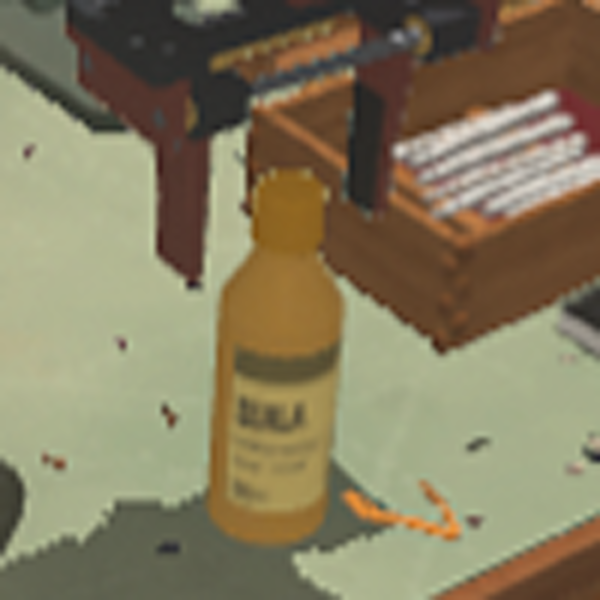

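View pics/w12.png

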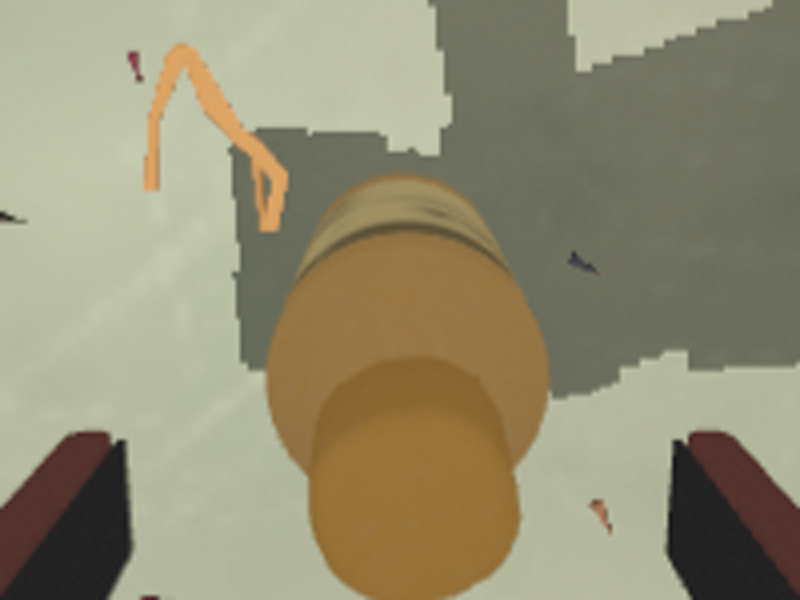

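```bash
python3 -m handwheel '[[0,0,-0.5,0,8.78],[0,0,-1.5,0,8.78],[0,0,-2,0,8.78],[0,0,-2,0,8.78],[0,0,0,0,8.78],[0,0,0,0,8.78],[0,0,0,0,8.78],[0,0,0,0,8.78],[0,0,0,0,8.78],[0,0,0,0,8.78],[0,0,0,0,8.78],[0,0,0,0,8.78],[0,0,0,0,8.78],[0,0,0,0,8.78]]' && python3 -c "
from h import *
s,M=st()
snap('scene','s13.png',(260,130,360,230),6)
m=cams.camera_model('wrist')
snap('wrist','w13.png')
for x,y in ((442,208),(454.7,206.2)):
  print(proj(m,[x,y,170]),proj(m,[x,y,0]))
"
```

```text
t: 13.05
ee_pos: [451.4, 205.0, 207.5]
eef_rot: [-2.276, -2.165, -0.01]
force: [-1.1, 0.3, 0.4]
width: 87.9
t 13.05 pos [451.4 205.  207.5] w 87.9 F [-1.1  0.3  0.4]
[[ 0.05   0.999  0.004]
 [ 0.999 -0.05   0.005]
 [ 0.005  0.004 -1.   ]]
[[263.68131263 196.30049719]] [[261.12997373 158.30569653]]
[[262.02025383 212.80883753]] [[260.2425226  167.69167873]]
```

View pics/w13.png

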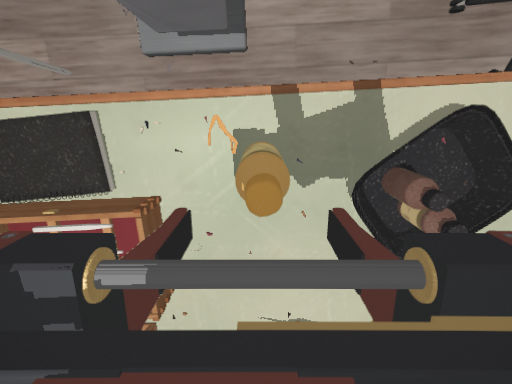

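View pics/s13.png

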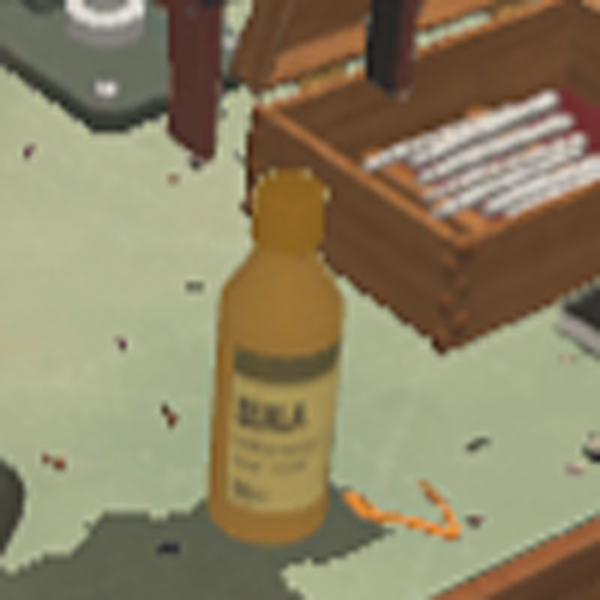

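Standing free for over 1.5 s, unchanged between frames. Now I'll re-grip by the cap, centred this time.

```bash
python3 -m handwheel '[[0.3,-0.95,0,0,8.78],[0,0,0,0,8.78]]' && python3 -c "
from h import *
s,M=st()
go([442,208,149])
m=cams.camera_model('wrist')
snap('wrist','w14.png',(200,100,330,230),5)
print((proj(m,[442,208,170])-[200,100])*5)
"
```

```text
t: 13.35
ee_pos: [441.3, 208.7, 207.5]
eef_rot: [-2.276, -2.164, -0.01]
force: [0.5, -0.3, 0.0]
width: 87.9
t 13.35 pos [441.3 208.7 207.5] w 87.9 F [ 0.5 -0.3  0. ]
[[ 0.05   0.999  0.004]
 [ 0.999 -0.05   0.005]
 [ 0.005  0.004 -1.   ]]
tool shift cm [-0.09  0.05  5.85]
[[296.68823339 548.18865674]]
```

View pics/w14.png

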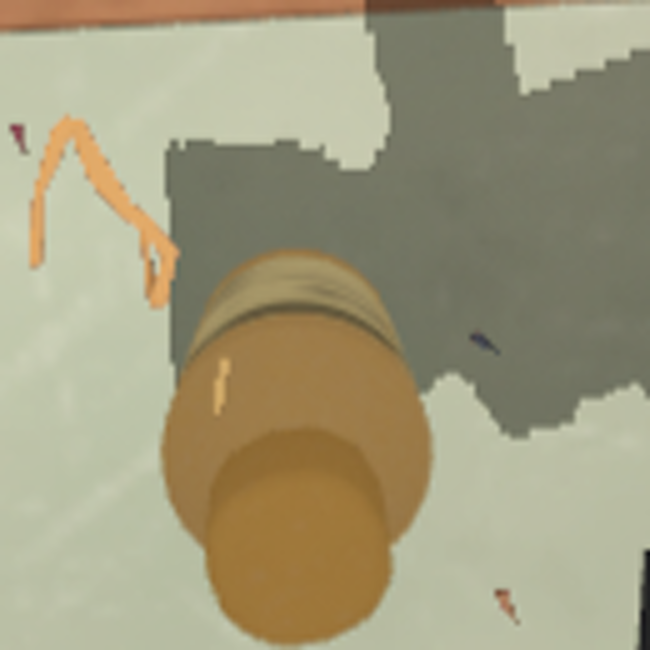

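```bash
python3 -m handwheel '[[0,0.15,1.5,0,8.78],[0,0,2,0,8.78],[0,0,1.5,0,8.78],[0,0,0,0,8.78]]' && python3 -c "
from h import *
s,M=st()
go([443,208.5,149])
"
```

```text
t: 13.8
ee_pos: [445.0, 209.6, 157.7]
eef_rot: [2.273, 2.165, 0.017]
force: [-0.4, 1.0, 0.2]
width: 88.0
t 13.8 pos [445.  209.6 157.7] w 88.0 F [-0.4  1.   0.2]
[[ 0.049  0.999  0.009]
 [ 0.999 -0.049  0.006]
 [ 0.006  0.009 -1.   ]]
tool shift cm [-0.12 -0.21  0.86]
```

```bash
python3 -m handwheel '[[-0.12,-0.21,0.85,0,8.78],[0,0,0,0,8.78],[0,0,0,0,8.78]]' && python3 -c "
from h import *
s,M=st()
go([443,208.5,149])
"; python3 -m handwheel '[[0,0,0,0,6],[0,0,0,0,4.5],[0,0,0,0,3.6],[0,0,0,0,3.4],[0,0,0,0,3.2],[0,0,0,0,3.1],[0,0,0,0,2.9],[0,0,0,0,2.7],[0,0,0,0,2.5],[0,0,0,0,2.5],[0,0,0,0,2.5]]' 15; python3 -c "
from h import *
s,M=st();snap('wrist','w15.png',(200,100,330,230),5);snap('scene','s15.png',(260,130,360,230),6)"
```

```text
t: 14.1
ee_pos: [443.5, 208.7, 149.7]
eef_rot: [2.272, 2.165, 0.019]
force: [-0.2, 0.3, -0.2]
width: 87.6
t 14.1 pos [443.5 208.7 149.7] w 87.6 F [-0.2  0.3 -0.2]
[[ 0.048  0.999  0.011]
 [ 0.999 -0.049  0.006]
 [ 0.007  0.011 -1.   ]]
tool shift cm [-0.03 -0.05  0.07]
t: 15.2
ee_pos: [444.9, 209.1, 151.5]
eef_rot: [2.271, 2.164, 0.024]
force: [0.0, 0.8, 0.0]
width: 28.4
t 15.2 pos [444.9 209.1 151.5] w 28.4 F [0.  0.8 0. ]
[[ 0.048  0.999  0.014]
 [ 0.999 -0.049  0.007]
 [ 0.008  0.014 -1.   ]]
```

View pics/w15.png

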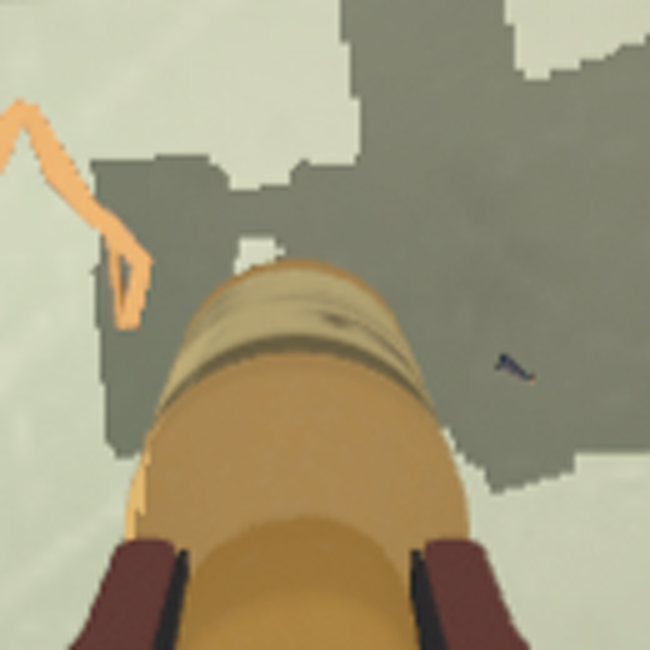

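View pics/s15.png

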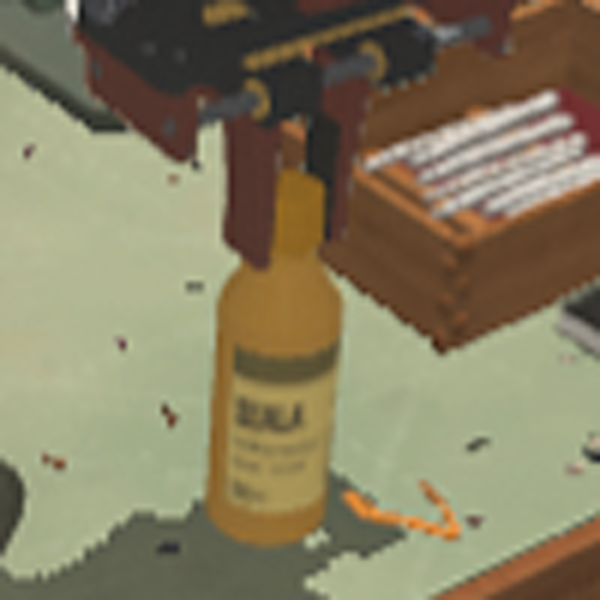

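```bash
python3 -m handwheel '[[0,0,0,0,2.5],[0,0,0,0,2.5],[0,0,-0.5,0,2.5],[0,0,-1,0,2.5],[0,0,-1.5,0,2.5],[0,0,-1.5,0,2.5],[0,0,-2,0,2.5],[0,0,-2,0,2.5],[0,0,-2,0,2.5],[0,0,-1,0,2.5],[0,0,-0.5,0,2.5],[0,0,0,0,2.5]]' 25; python3 -c "
from h import *
s,M=st();snap('wrist','w16.png');snap('scene','s16.png',(160,80,360,230),4)
go([472.4,443.8,s['ee_pos'][2]])"
```

```text
t: 16.5
ee_pos: [440.8, 207.6, 279.3]
eef_rot: [2.272, 2.165, 0.02]
force: [-0.1, 0.1, -2.1]
width: 28.5
t 16.5 pos [440.8 207.6 279.3] w 28.5 F [-0.1  0.1 -2.1]
[[ 0.048  0.999  0.011]
 [ 0.999 -0.049  0.007]
 [ 0.007  0.011 -1.   ]]
tool shift cm [23.77  2.07  0.06]
```

View pics/s16.png

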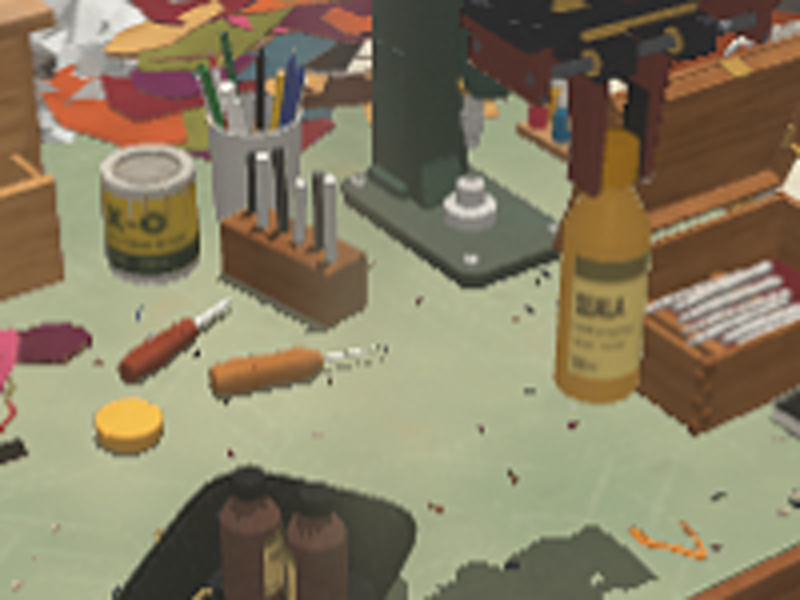

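View pics/w16.png

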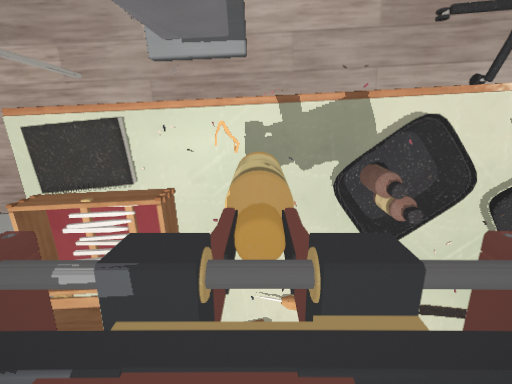

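```bash
python3 -c "
from h import *
m=cams.camera_model('wrist');a=cams.camera('wrist')[:,:,::-1];np.save('wm.npy',m,allow_pickle=True)
cv2.imwrite('pics/w17.png',cv2.resize(a[105:265,325:490],None,fx=4.5,fy=4.5,interpolation=cv2.INTER_CUBIC))
t=cams.camera('top')[:,:,::-1]
cv2.imwrite('pics/t17.png',cv2.resize(t[170:265,165:265],None,fx=6,fy=6,interpolation=cv2.INTER_CUBIC))
"
```

```text
(no output)
```

View pics/w17.png

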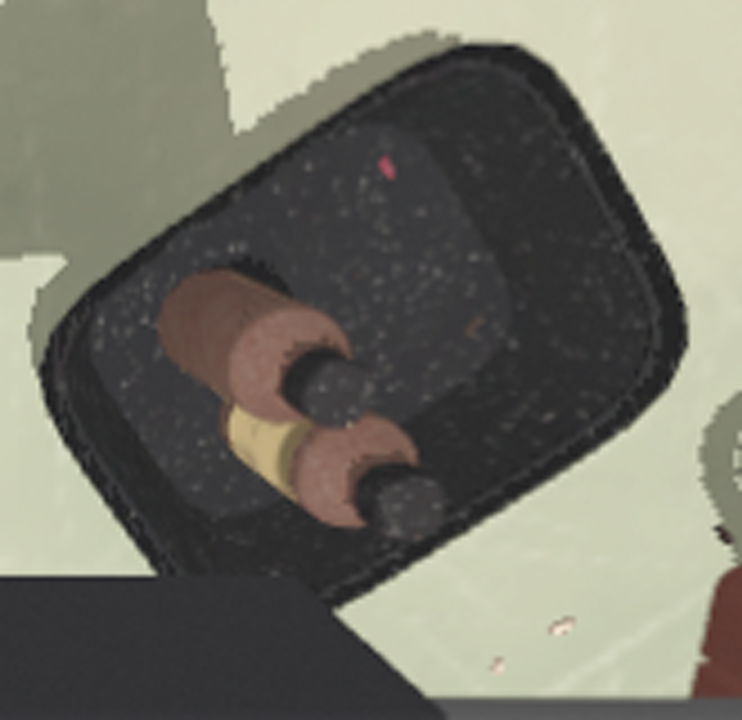

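View pics/t17.png

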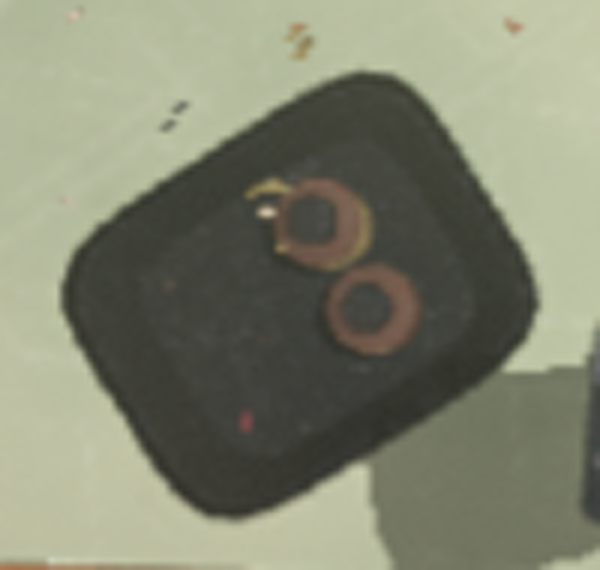

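```bash
cat > ov.py <<'E'
from h import *
m=np.load('wm.npy',allow_pickle=True).item(); mt=cams.camera_model('top')
cw=lambda x,y:((x+.5)/4.5+324.5,(y+.5)/4.5+104.5)
ct=lambda x,y:((x+.5)/6+164.5,(y+.5)/6+169.5)
for nm,q in (('near',(340,387)),('far',(408,508))): print('wrist dye',nm,pt(m,cw(*q),95).round(1))
for nm,q in (('near',(366,306)),('far',(313,217))): print('top dye cap',nm,pt(mt,ct(*q),95).round(1))
print('red chip', pt(m,cw(388,167),3).round(1), pt(mt,ct(246,421),3).round(1))
print('2nd chip', pt(m,cw(473,327),3).round(1), pt(mt,ct(168,285),3).round(1))
yaw=np.radians(33.7); C=np.array([485.7,423.9]); ex=np.array([np.cos(yaw),np.sin(yaw)]); ey=np.array([-ex[1],ex[0]])
def rr(hx,hy,r,z):
    L=[]
    for sx,sy,a0 in ((1,1,0),(-1,1,90),(-1,-1,180),(1,-1,270)):
        for a in range(a0,a0+91,10):
            p=C+ex*(sx*(hx-r)+r*np.cos(np.radians(a)))+ey*(sy*(hy-r)+r*np.sin(np.radians(a))); L.append([*p,z])
    return np.array(L)
F=C+24*ey; print('free',F)
A=np.radians(np.arange(0,361,10))
circ=lambda c,r,z: np.array([[c[0]+r*np.cos(a),c[1]+r*np.sin(a),z] for a in A])
for f,mm,o,s in (('w17',m,(325,105),4.5),('t17',mt,(165,170),6)):
    im=cv2.imread(f'pics/{f}.png')
    for P,c in ((rr(75,94,30,46),(0,255,0)),(circ(F,26,3),(0,255,255)),(circ((516.8,412.5),19,3),(255,0,255)),(circ((481.3,389.5),19,3),(255,0,255)),(circ(C,3,3),(255,255,0))):
        uv=(proj(mm,P)-np.array(o)+.5)*s-.5
        cv2.polylines(im,[uv.round().astype(int).reshape(-1,1,2)],True,c,1)
    cv2.imwrite(f'pics/{f}o.png',im)
E
python3 ov.py
```

```text
wrist dye near [478.5 387.4  95. ]
wrist dye far [516.8 410.6  95. ]
top dye cap near [481.4 389.9  95. ]
top dye cap far [518.1 413.4  95. ]
red chip [428.7 446.3   3. ] [429.  449.2   3. ]
2nd chip [487.9 482.5   3. ] [489.1 486.5   3. ]
free [472.38373374 443.86689893]
```

```bash
sleep 1
```

```text
(no output)
```

View pics/w17o.png

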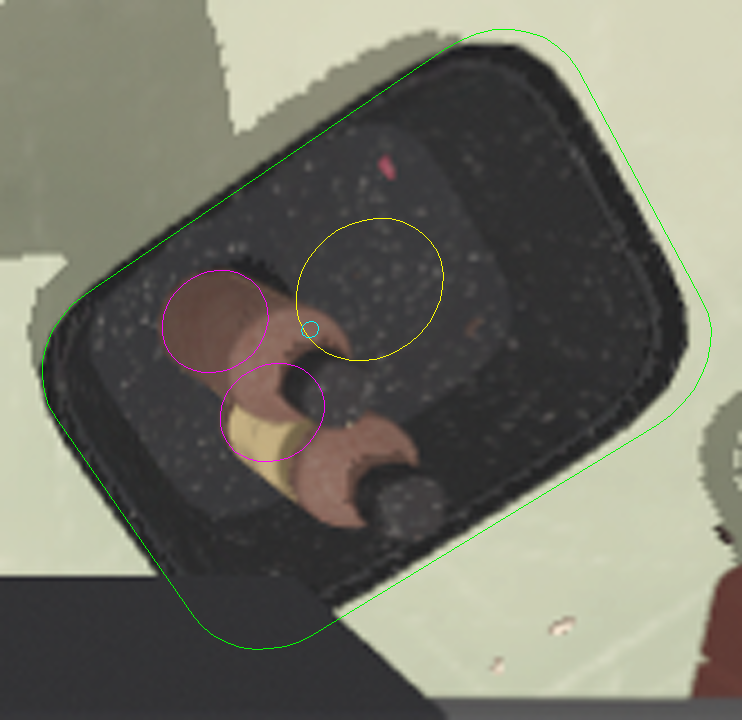

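View pics/t17o.png

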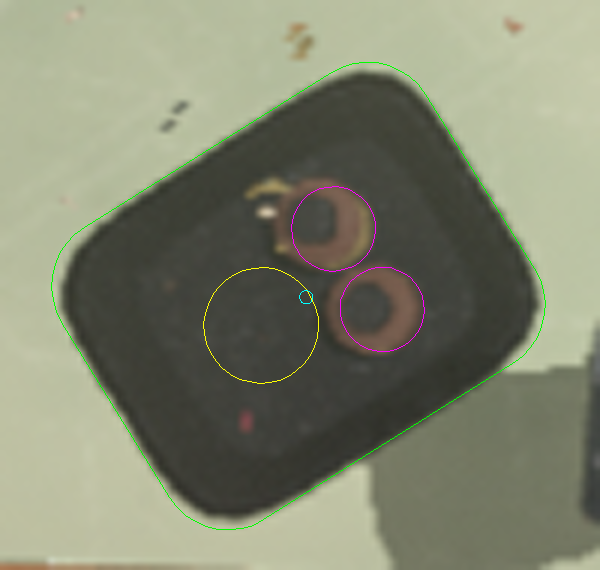

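```bash
python3 -m handwheel '[[0.8,0.1,0,0,2.5],[1.6,0.2,0,0,2.5],[2.4,0.2,0,0,2.5],[2.5,0.2,0,0,2.5],[2.5,0.2,0,0,2.5],[2.5,0.2,0,0,2.5],[2.5,0.2,0,0,2.5],[2.4,0.2,0,0,2.5],[2,0.2,0,0,2.5],[1.2,0.1,0,0,2.5],[0.6,0,0,0,2.5],[0,0,0,0,2.5],[0,0,0,0,2.5]]'; python3 -c "
from h import *
s,M=st();snap('wrist','w18.png');snap('scene','s18.png',(80,80,280,230),4)
go([472,442,s['ee_pos'][2]])"
```

```text
t: 18.0
ee_pos: [465.8, 436.1, 270.7]
eef_rot: [-2.27, -2.166, -0.002]
force: [-0.2, -0.2, -2.5]
width: 28.3
t 18.0 pos [465.8 436.1 270.7] w 28.3 F [-0.2 -0.2 -2.5]
[[ 0.047  0.999 -0.002]
 [ 0.999 -0.047  0.004]
 [ 0.004 -0.002 -1.   ]]
tool shift cm [0.65 0.57 0.02]
```

View pics/s18.png

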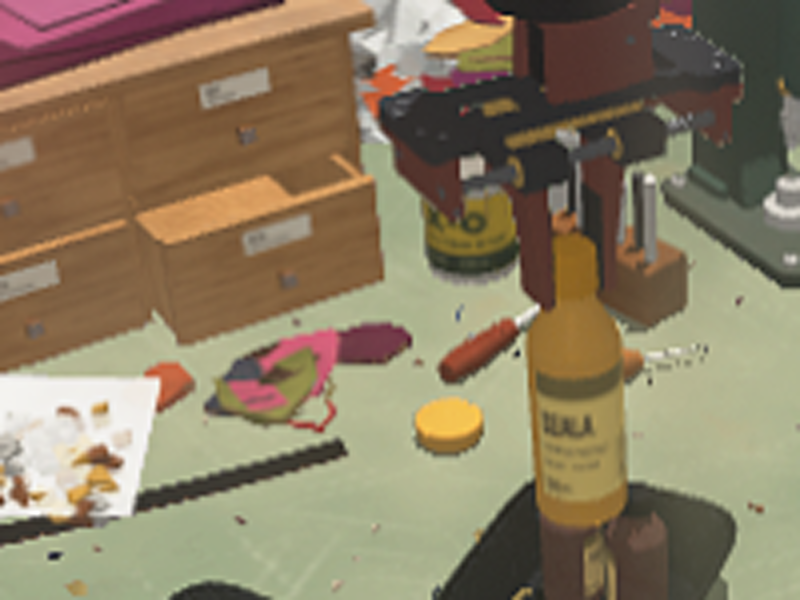

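View pics/w18.png

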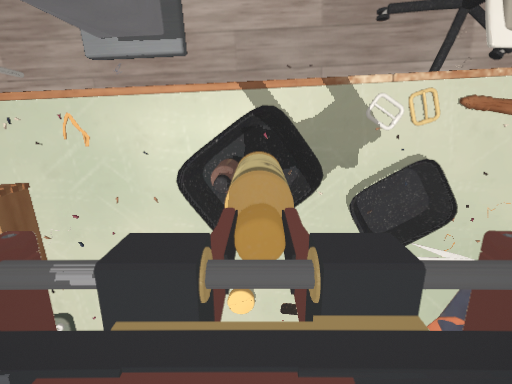

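```bash
cat > ov2.py <<'E'
import sys
from h import *
tag,F=sys.argv[1],(float(sys.argv[2]),float(sys.argv[3])); dz=149.0
yaw=np.radians(33.7); C=np.array([485.7,423.9]); ex=np.array([np.cos(yaw),np.sin(yaw)]); ey=np.array([-ex[1],ex[0]])
def rr(hx,hy,r,z):
    L=[]
    for sx,sy,a0 in ((1,1,0),(-1,1,90),(-1,-1,180),(1,-1,270)):
        for a in range(a0,a0+91,10):
            p=C+ex*(sx*(hx-r)+r*np.cos(np.radians(a)))+ey*(sy*(hy-r)+r*np.sin(np.radians(a))); L.append([*p,z])
    return np.array(L)
A=np.radians(np.arange(0,361,10))
circ=lambda c,r,z: np.array([[c[0]+r*np.cos(a),c[1]+r*np.sin(a),z] for a in A])
s,M=st(); p=s['ee_pos']
for n,box,k in (('scene',(140,150,290,270),5),('wrist',(160,90,340,230),4)):
    m=cams.camera_model(n); im=cams.camera(n)[:,:,::-1]
    x0,y0,x1,y1=box; im=cv2.resize(im[y0:y1,x0:x1],None,fx=k,fy=k,interpolation=cv2.INTER_CUBIC)
    for P,c in ((rr(74,93,30,46),(0,255,0)),(circ(F,26,3),(0,255,255)),(circ(p,26,p[2]-dz),(255,255,0)),(circ(p,15,p[2]-dz+170),(255,255,0)),(circ((516.8,412.5),19,3),(255,0,255)),(circ((481.3,389.5),19,3),(255,0,255)),(circ((516.8,412.5),19,70),(255,0,255)),(circ((481.3,389.5),19,70),(255,0,255))):
        uv=(proj(m,P)-np.array([x0,y0])+.5)*k-.5
        cv2.polylines(im,[uv.round().astype(int).reshape(-1,1,2)],True,c,1)
    cv2.imwrite(f'pics/{tag}{n[0]}.png',im)
E
python3 ov2.py o1 472 442
```

```text
t 18.1 pos [465.9 435.7 271. ] w 28.2 F [-0.4  0.2 -1.7]
[[ 0.048  0.999 -0.001]
 [ 0.999 -0.048  0.004]
 [ 0.004 -0.002 -1.   ]]
```

```bash
sleep 1
```

```text
(no output)
```

View pics/o1s.png

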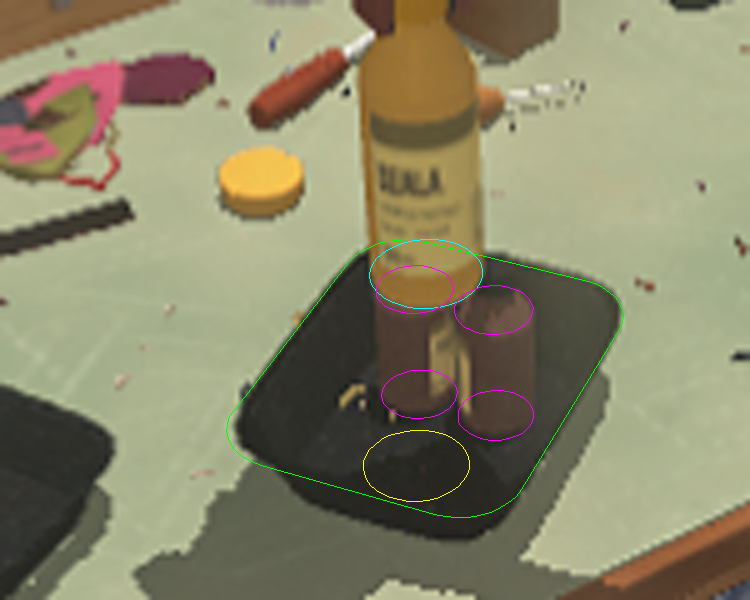

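View pics/o1w.png

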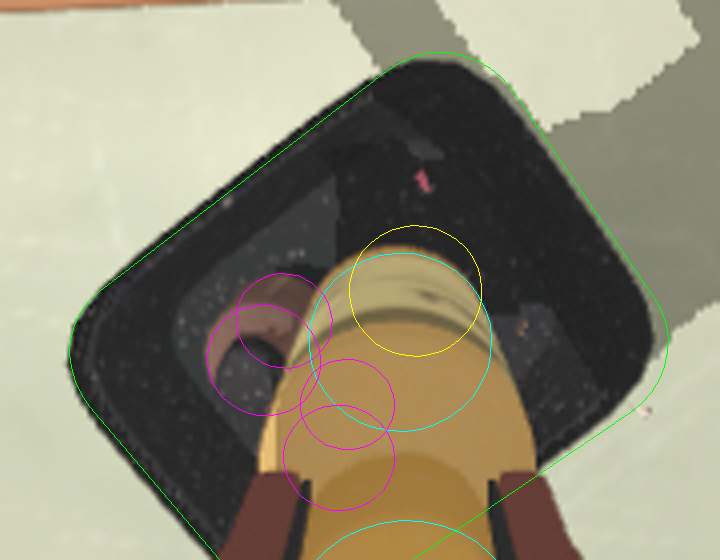

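```bash
python3 -m handwheel '[[0.35,0.35,0,0,2.5],[0.35,0.35,0,0,2.5],[0,0,0.5,0,2.5],[0,0,0.8,0,2.5],[0,0,0.3,0,2.5],[0,0,0,0,2.5],[0,0,0,0,2.5]]'; python3 -c "
from h import *
s,M=st();go([473.3,442,152])"
```

```text
t: 18.9
ee_pos: [474.4, 441.3, 253.8]
eef_rot: [-2.274, -2.163, -0.003]
force: [-0.0, 0.2, -2.5]
width: 28.0
t 18.9 pos [474.4 441.3 253.8] w 28.0 F [-0.   0.2 -2.5]
[[ 0.05   0.999 -0.001]
 [ 0.999 -0.05   0.004]
 [ 0.004 -0.001 -1.   ]]
tool shift cm [ 0.02 -0.1  10.18]
```

```bash
python3 -m handwheel '[[0,-0.1,0.5,0,2.5],[0,0,0.8,0,2.5],[0,0,0.8,0,2.5],[0,0,0.8,0,2.5],[0,0,0.5,0,2.5],[0,0,0,0,2.5],[0,0,0,0,2.5]]'; python3 -c "
from h import *
s,M=st();go([473.3,442,152])"
```

```text
t: 19.6
ee_pos: [472.8, 441.3, 216.1]
eef_rot: [-2.273, -2.163, -0.001]
force: [-0.2, 0.8, -1.2]
width: 27.8
t 19.6 pos [472.8 441.3 216.1] w 27.8 F [-0.2  0.8 -1.2]
[[ 0.05   0.999 -0.002]
 [ 0.999 -0.05   0.003]
 [ 0.003 -0.002 -1.   ]]
tool shift cm [0.05 0.06 6.41]
```

```bash
python3 -m handwheel '[[0,0.05,0.5,0,2.5],[0,0,0.8,0,2.5],[0,0,0.8,0,2.5],[0,0,0.6,0,2.5],[0,0,0,0,2.5],[0,0,0,0,2.5]]'; python3 ov2.py o2 473.3 442; python3 -c "
from h import *
go([473.3,442,152])"
```

```text
t: 20.2
ee_pos: [473.6, 441.6, 186.9]
eef_rot: [-2.273, -2.163, -0.002]
force: [0.1, 0.5, -1.8]
width: 28.5
t 20.2 pos [473.6 441.6 186.9] w 28.5 F [ 0.1  0.5 -1.8]
[[ 0.05   0.999 -0.002]
 [ 0.999 -0.05   0.004]
 [ 0.003 -0.002 -1.   ]]
tool shift cm [ 0.03 -0.03  3.52]
```

```bash
sleep 1
```

```text
(no output)
```

View pics/o2s.png

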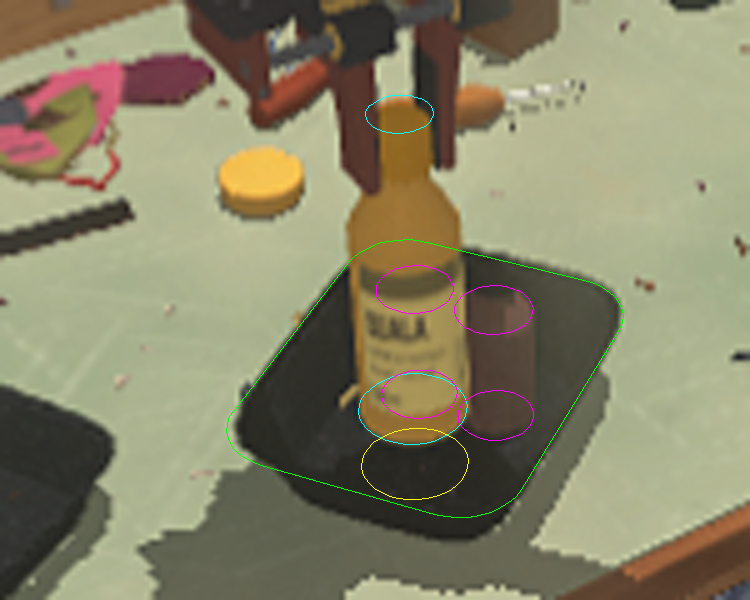

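View pics/o2w.png

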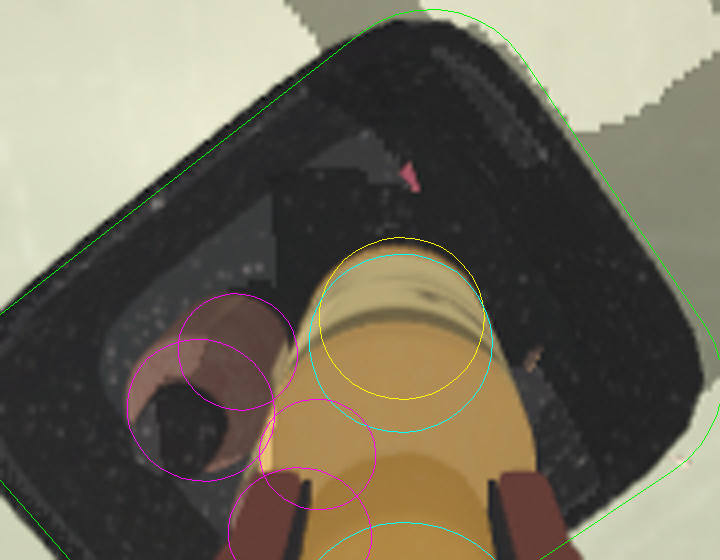

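```bash
python3 -m handwheel '[[0,0,0.5,0,2.5],[0,0,0.7,0,2.5],[0,0,0.7,0,2.5],[0,0,0.4,0,2.5],[0,0,0,0,2.5],[0,0,0,0,2.5]]'; python3 -c "
from h import *
s,M=st();go([473.3,442,153.5])"
```

```text
t: 20.9
ee_pos: [473.8, 441.9, 162.5]
eef_rot: [-2.274, -2.163, -0.003]
force: [-0.4, -0.5, -2.0]
width: 28.3
t 20.9 pos [473.8 441.9 162.5] w 28.3 F [-0.4 -0.5 -2. ]
[[ 0.05   0.999 -0.001]
 [ 0.999 -0.05   0.004]
 [ 0.004 -0.001 -1.   ]]
tool shift cm [ 0.01 -0.05  0.9 ]
```

```bash
python3 -m handwheel '[[0,0,0.3,0,2.5],[0,0,0.3,0,2.5],[0,0,0,0,2.5],[0,0,0,0,2.5]]'; python3 -m handwheel '[[0,0,0.15,0,2.5],[0,0,0,0,2.5]]';  python3 -m handwheel '[[0,0,0.15,0,2.5],[0,0,0,0,2.5]]'
```

```text
t: 21.3
ee_pos: [474.1, 442.1, 156.4]
eef_rot: [-2.274, -2.163, -0.005]
force: [-0.4, -0.9, -1.8]
width: 28.2
t: 21.5
ee_pos: [474.2, 442.2, 155.0]
eef_rot: [-2.274, -2.163, -0.005]
force: [0.5, 0.0, -1.0]
width: 28.4
t: 21.7
ee_pos: [475.1, 442.9, 155.2]
eef_rot: [-2.274, -2.163, -0.01]
force: [0.4, -0.1, -1.7]
width: 28.0
```

```bash
python3 -m handwheel '[[-0.05,-0.1,0.2,0,2.5],[0,0,0,0,2.5]]'; python3 -m handwheel '[[0,0,0.2,0,2.5],[0,0,0,0,2.5]]';  python3 ov2.py o3 473.3 442
```

```text
t: 21.9
ee_pos: [475.0, 443.4, 154.9]
eef_rot: [-2.274, -2.163, -0.015]
force: [-0.1, 0.4, -1.3]
width: 28.1
t: 22.1
ee_pos: [476.0, 444.4, 154.9]
eef_rot: [-2.274, -2.164, -0.021]
force: [0.5, 0.1, -2.5]
width: 28.3
t 22.1 pos [476.  444.4 154.9] w 28.3 F [ 0.5  0.1 -2.5]
[[ 0.05   0.999  0.008]
 [ 0.999 -0.05   0.011]
 [ 0.011  0.007 -1.   ]]
```

```bash
sleep 1
```

```text
(no output)
```

View pics/o3s.png

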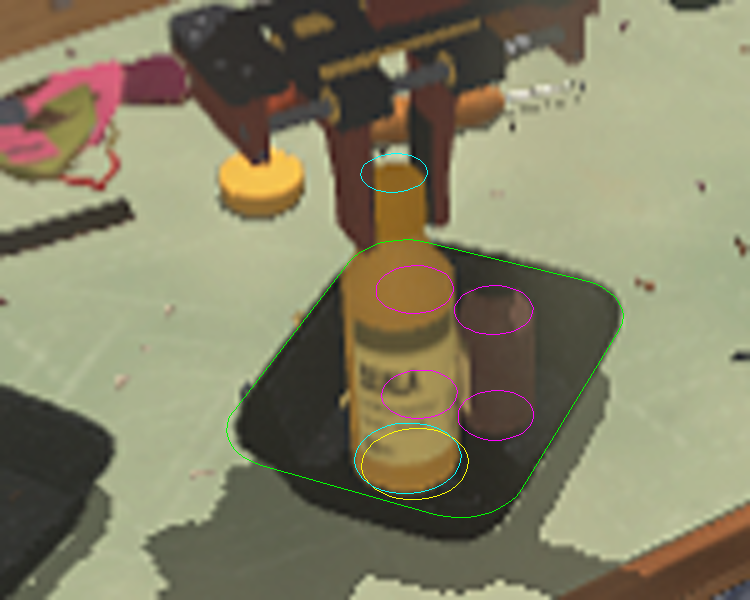

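View pics/o3w.png

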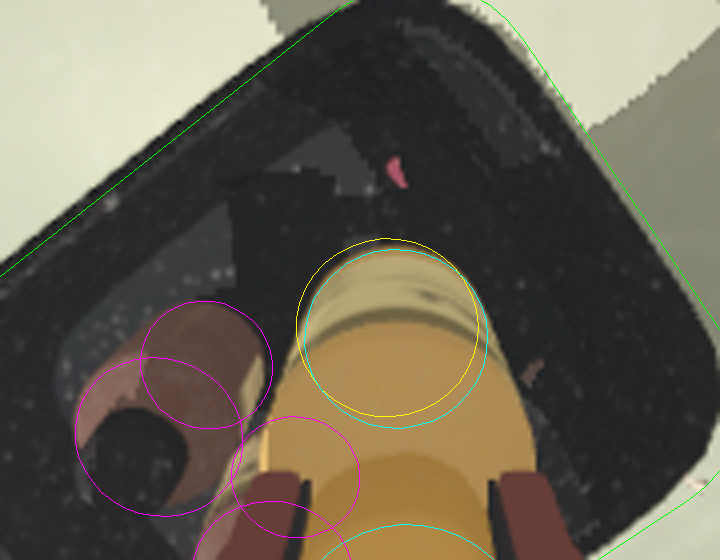

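```bash
python3 -c "
from h import *
s=ctrl.read_state()
for k in ('joint_pos','joint_vel','tau','ft_torque','force'): print(k,np.round(s[k],3))
snap('scene','s20.png'); snap('top','t20.png')"
```

```text
joint_pos [ 0.643  0.498  1.491  0.005  1.141 -0.88 ]
joint_vel [ 0.002  0.001 -0.002  0.004 -0.     0.001]
tau [-4.5700e-01 -5.6222e+01 -2.3989e+01 -1.7800e-01 -2.6000e-02  4.0000e-03]
ft_torque [ 0.091  0.133 -0.022]
force [-0.447  1.056  2.811]
```

View pics/s20.png

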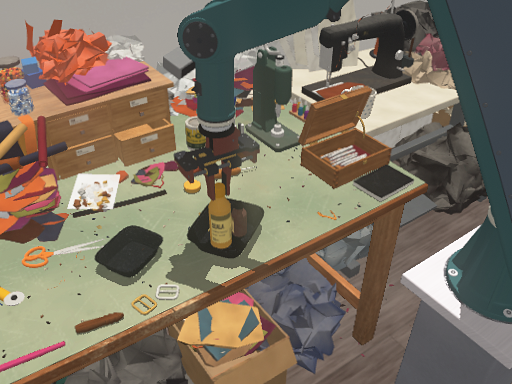

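View pics/t20.png

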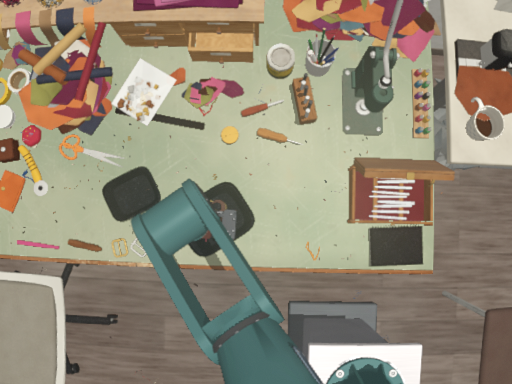

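```bash
python3 -m handwheel '[[0,0,-0.4,0,2.5],[-0.25,-0.3,0,0,2.5],[0,0,0,0,2.5]]';python3 -c "
from h import *
s,M=st();go([473.3,442,155])"
```

```text
t: 22.6
ee_pos: [471.5, 441.0, 157.2]
eef_rot: [-2.274, -2.163, -0.015]
force: [-0.1, -0.6, -2.8]
width: 27.8
t 22.6 pos [471.5 441.  157.2] w 27.8 F [-0.1 -0.6 -2.8]
[[ 0.05   0.999  0.005]
 [ 0.999 -0.05   0.009]
 [ 0.009  0.004 -1.   ]]
tool shift cm [0.11 0.17 0.23]
```

```bash
python3 -m handwheel '[[0.08,0.15,0.1,0,2.5],[0,0,0.12,0,2.5]]';python3 ov2.py o4 473.3 442
```

```text
t: 22.8
ee_pos: [472.8, 441.4, 154.6]
eef_rot: [-2.274, -2.163, -0.014]
force: [-1.9, 0.3, 11.5]
width: 27.9
t 22.8 pos [472.8 441.4 154.6] w 27.9 F [-1.9  0.3 11.5]
[[ 0.05   0.999  0.004]
 [ 0.999 -0.05   0.008]
 [ 0.009  0.004 -1.   ]]
```

```bash
sleep 1
```

```text
(no output)
```

View pics/o4s.png

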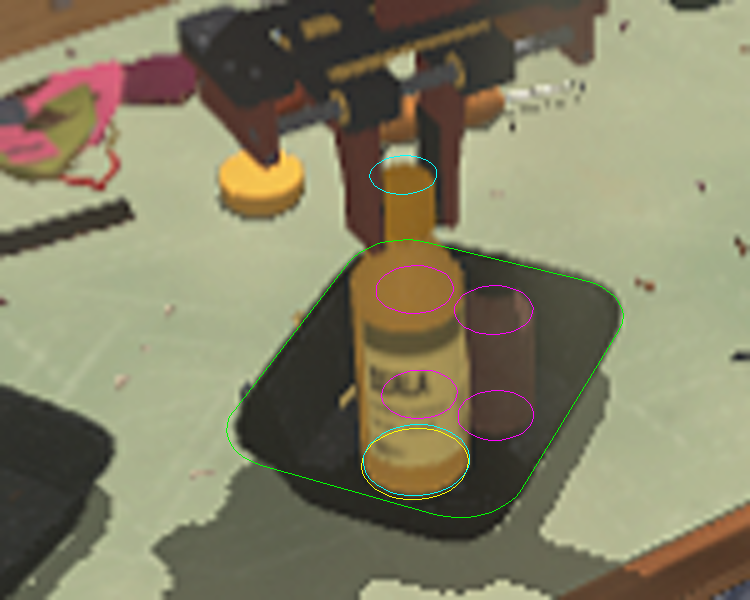

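View pics/o4w.png

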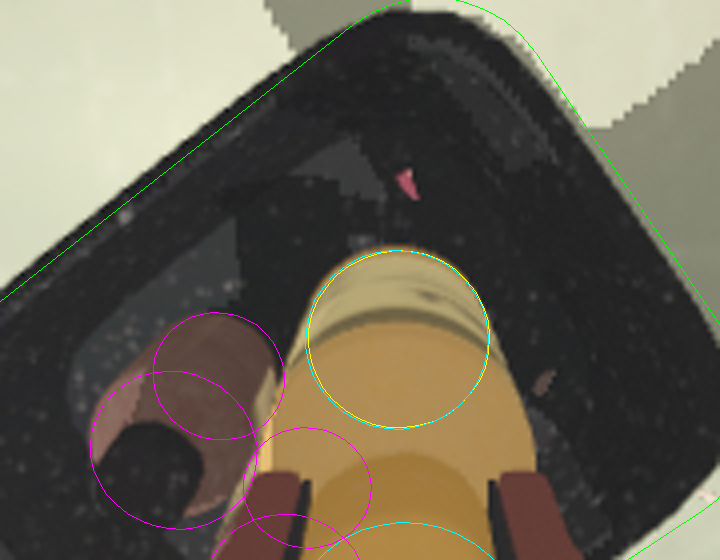

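```bash
python3 -m handwheel '[[0,0,-0.08,0,2.5],[0,0,0,0,2.5],[0,0,0,0,2.9],[0,0,0,0,3.0],[0,0,0,0,3.2],[0,0,0,0,3.5],[0,0,0,0,4]]' 5;python3 ov2.py o5 473.3 442
```

```text
t: 23.6
ee_pos: [473.4, 441.9, 156.0]
eef_rot: [-2.274, -2.163, -0.016]
force: [-0.4, -0.2, -0.5]
width: 38.5
t 23.6 pos [473.4 441.9 156. ] w 38.5 F [-0.4 -0.2 -0.5]
[[ 0.05   0.999  0.005]
 [ 0.999 -0.05   0.009]
 [ 0.009  0.005 -1.   ]]
```

```bash
sleep 1
```

```text
(no output)
```

View pics/o5s.png

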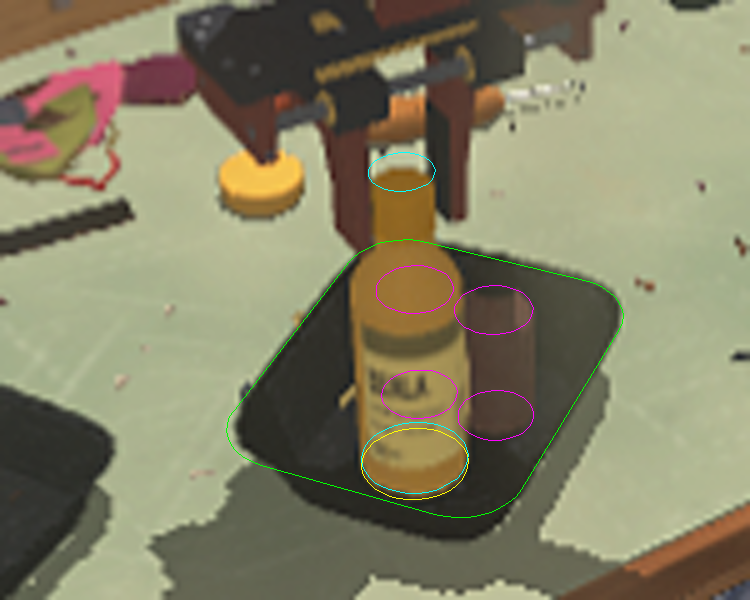

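View pics/o5w.png

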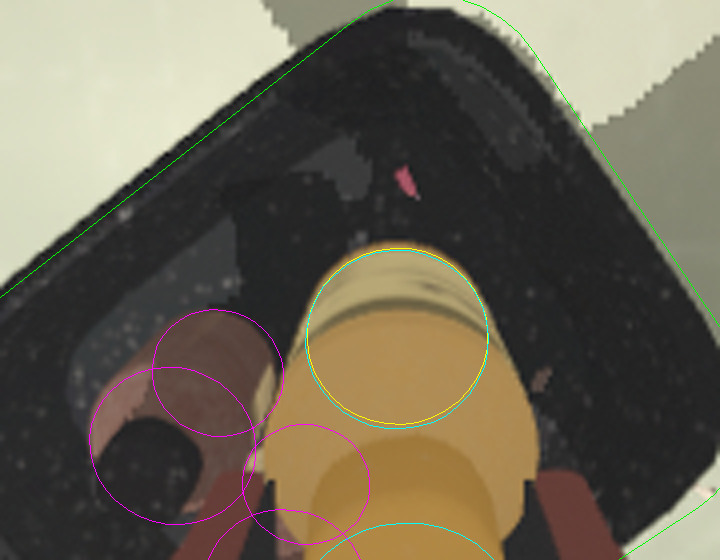

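Released and standing. I'll open fully, rise straight up and then move well away so the top camera can see.

```bash
python3 -m handwheel '[[0,0,0,0,5.5],[0,0,0,0,7],[0,0,0,0,7],[0,0,-0.8,0,7],[0,0,-1.5,0,7],[0,0,-2,0,7],[0,0,-2.5,0,7],[0,0,-2.5,0,7],[0,0,-2.5,0,7],[0,0,0,0,7],[-3,2,0,0,7],[-3,2,0,0,7],[-3,2,0,0,7],[-3,2,0,0,7],[-3,2,0,0,7],[-3,2,0,0,7],[0,0,0,0,7],[0,0,0,0,7]]' ;python3 -c "
from h import *
s,M=st()
snap('scene','s21.png',(140,130,290,250),5);snap('top','t21.png',(165,170,265,265),6)"
```

```text
t: 25.5
ee_pos: [584.7, 248.5, 275.2]
eef_rot: [-2.269, -2.165, -0.011]
force: [-0.5, 0.1, 0.0]
width: 70.7
t 25.5 pos [584.7 248.5 275.2] w 70.7 F [-0.5  0.1  0. ]
[[ 0.047  0.999  0.001]
 [ 0.999 -0.047  0.009]
 [ 0.009  0.001 -1.   ]]
```

View pics/s21.png

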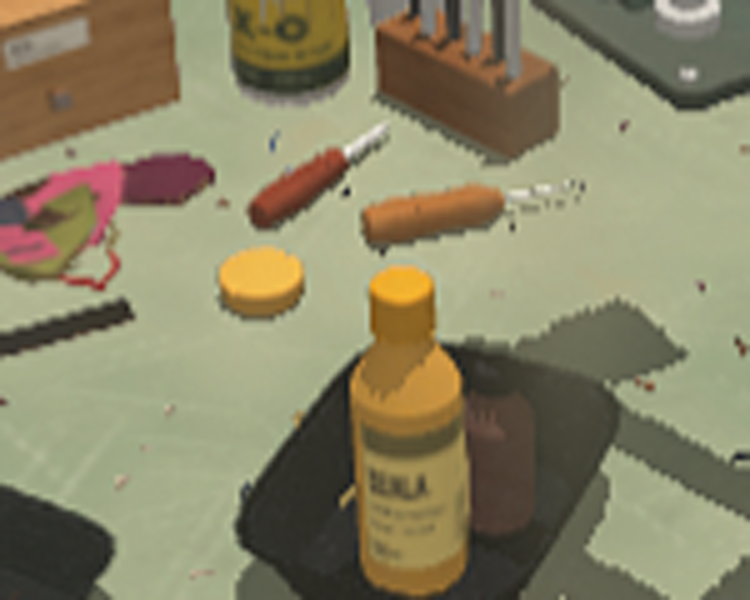

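View pics/t21.png

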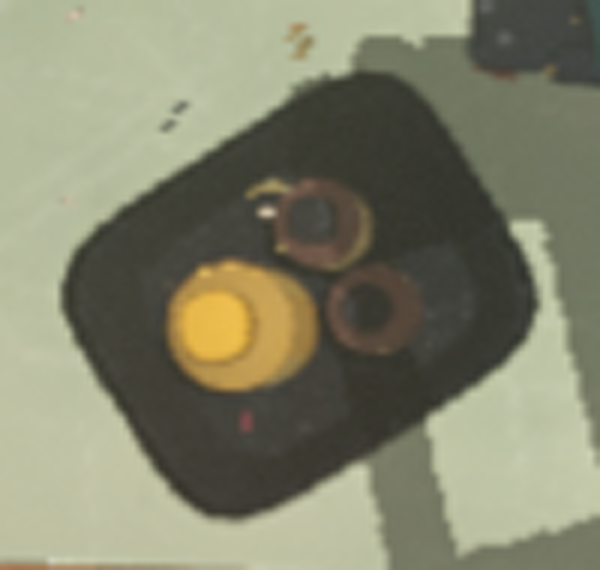

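```bash
python3 -c "
from h import *
m=cams.camera_model('top');ms=cams.camera_model('scene')
ct=lambda x,y:((x+.5)/6+164.5,(y+.5)/6+169.5)
print('cap top',pt(m,ct(216,327),173), 'base right edge', pt(m,ct(318,322),10))
cs=lambda x,y:((x+.5)/5+139.5,(y+.5)/5+129.5)
print('scene cap',pt(ms,cs(402,286),173),'pred base/cap for 473.3,442',[((proj(ms,[473.3,442,z])-[140,130])*5).round() for z in (3,113,173)])
snap('scene','s22.png',(140,130,290,250),5)
print(np.abs(cv2.imread('pics/s21.png').astype(int)-cv2.imread('pics/s22.png')).max())
snap('scene','s23.png',(180,170,280,270),6)"
```

```text
cap top [470.58291075 443.09214757 173.        ] base right edge [474.46440999 417.41315813  10.        ]
scene cap [468.48006604 444.65990146 173.        ] pred base/cap for 473.3,442 [array([[413., 561.]]), array([[404., 383.]]), array([[399., 277.]])]
70
```

View pics/s23.png

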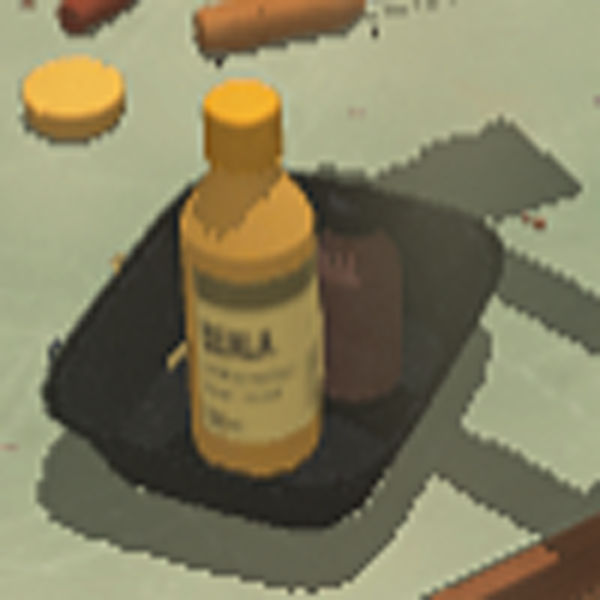

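```bash
python3 -c "
from h import *
ms=cams.camera_model('scene')
print('table: pred cap, base',((proj(ms,[[443,208.5,170],[443,208.5,0]])-[260,130])*6).round())
print('tray: pred cap, base',((proj(ms,[[473.3,442,173],[473.3,442,3]])-[180,170])*6).round())
a=cv2.imread('pics/s23.png');b=cv2.imread('pics/s13.png')
"; python3 -m handwheel '[[0,0,0,0,7],[0,0,0,0,7],[0,0,0,0,7],[0,0,0,0,7],[0,0,0,0,7],[0,0,0,0,7],[0,0,0,0,7],[0,0,0,0,7],[0,0,0,0,7],[0,0,0,0,7]]'; python3 -c "
from h import *
snap('scene','s24.png',(180,170,280,270),6)
d=np.abs(cv2.imread('pics/s23.png').astype(int)-cv2.imread('pics/s24.png')).sum(2); print((d[70:480,180:330]>60).mean())"
```

```text
table: pred cap, base [[293. 185.]
 [267. 514.]]
tray: pred cap, base [[239.  92.]
 [255. 433.]]
t: 26.7
ee_pos: [582.8, 253.2, 276.1]
eef_rot: [-2.261, -2.173, -0.013]
force: [0.9, -0.4, 0.2]
width: 70.3
0.0022764227642276423
```

```bash
python3 -c "
from h import *
A=np.radians(np.arange(0,361,10))
circ=lambda c,r,z: np.array([[c[0]+r*np.cos(a),c[1]+r*np.sin(a),z] for a in A])
for n,box,k in (('scene',(200,175,250,255),9),('top',(185,200,235,245),12)):
    m=cams.camera_model(n); im=cams.camera(n)[:,:,::-1]
    x0,y0,x1,y1=box; im=cv2.resize(im[y0:y1,x0:x1],None,fx=k,fy=k,interpolation=cv2.INTER_CUBIC)
    out=[]
    for c in ((473.3,442),(470.5,443.5)):
        i2=im.copy()
        for r,z in ((26,3),(26,113),(15,173),(15,147)):
            uv=(proj(m,circ(c,r,z))-np.array([x0,y0])+.5)*k-.5
            cv2.polylines(i2,[uv.round().astype(int).reshape(-1,1,2)],True,(255,0,0),1)
        out.append(i2)
    cv2.imwrite(f'pics/fin{n}.png',cv2.resize(np.hstack(out),None,fx=.66,fy=.66) if n=='top' else cv2.resize(np.hstack(out),None,fx=.8,fy=.8))
"
sleep 1
```

```text
(no output)
```

View pics/finscene.png

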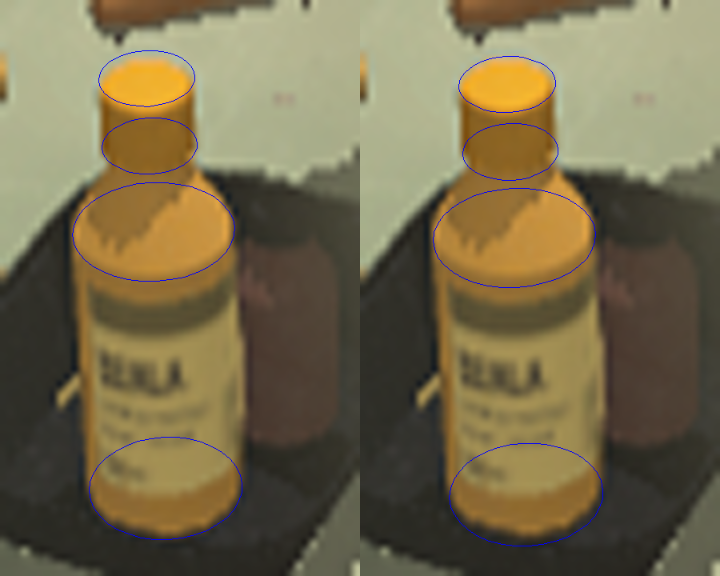

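View pics/fintop.png

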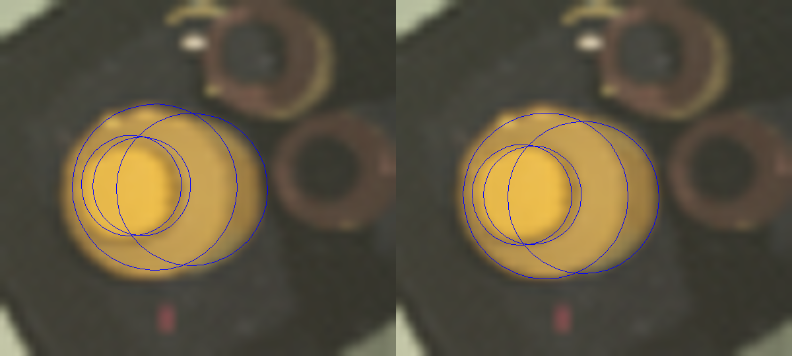

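```bash
python3 -c "
from cell import ctrl
print(ctrl.job_done()); print(ctrl.read_state()['t'])"
```

```text
the job is handed in; nothing more can be done
None
the job is handed in; nothing more can be done
```

The tall bottle is standing upright in the empty end of the black tray, and I handed the job in at about 27 s, well inside the 66 s limit.

**Standing it up:** I gripped the lying bottle lightly by its cap and pivoted it upright on the table. At about 70° its base had slid toward the table edge. I lifted it a few centimetres, carried it back from the edge, finished the pivot there and let go. It stood free for well over a second with no change between pictures.

**Into the tray:** I took it again by the cap, centred this time, carried it over the small bottles and lowered it into the tray. At the first touch it had drifted about 3 mm, so I raised it slightly, moved it back and set it down again. The second set-down pressed with about 11 N, which I eased before letting go.

**Last checks:**
- **Position and tilt:** An upright bottle drawn at (470.5, 443.5) matches the top and scene pictures at both cap and base. That is about 2 mm from my estimate of the free spot, with no visible tilt.
- **Stability:** It did not visibly move over one more second, with the arm well clear.
- **Small bottles:** Both still stand where they were in the top view.

**What disagreed:** The wrist camera placed the tray about 3 mm away from where the top camera did. The bottle also ended up about 3 mm from where the gripper reading put it. Both are within what calibration error could explain, and the top view shows a clear gap to the small bottles. I did not measure the gaps to the walls separately.

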